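# Gauge a batch of shafts on the bench gauge and rack them

### The arm

A 6-joint arm with a two-finger parallel gripper is mounted at the origin on the work surface. World frame = base frame: x ahead of the robot, y to its left, z up, the work surface at z = 0. Lengths are in m, angles in rad, forces in N, time in s.
With the tool pointing down it reaches from about 0.275 to 0.825 m from the base axis. Payload 4.9 kg.
Tool frame: the origin (TCP) lies at the very end of the fingers, on their centre line; the grasp point (between the pads) lies 19 mm behind it; z points along the fingers, y is the line along which they close (so a half turn about z gives the same grasp; the last joint's range is limited). The gripper opens to 85 mm and grips with 20 to 120 N. Pads are 22 mm wide; open, the fingers measure 114 mm over their backs; the gripper's body (76 mm by 85 mm) begins 54 mm behind the grasp point. The pads swing forward as they close: fully open they stand 13 mm farther back than shut.
Start: joints at [0.992, 0.326, -0.193, 1.052, 0, 1.437], TCP at [0.237, 0.497, 0.231] pointing down, gripper open.
Joint ranges: [-2.65, 2.65], [-0.97, 1.79], [-1.3, 1.35], [-1.93, 2.1], [-1.47, 1.37], [-3.14, 3.14]. Speed limits (rad/s): [2.57, 2.57, 3.14, 3.14, 3.14, 3.14].

### API

Orientations are given as [roll, pitch, yaw] about the fixed x, y, z axes, in that order (R = Rz(yaw) Ry(pitch) Rx(roll)).
In Python, from cell import robot, capture, camera_info, workorder gives the robot as it stands.
- The arm moves only by the tool drive_tool, never from a script. Its argument "increments" is a list of rows, each an object with "travel": the shift along the tool's x, y, z in units of 0.5 m (1.0 is 0.5 m), a list of three; "spin": the turn about the tool's z in units of 60 degrees (1.0 is 60 degrees); "claw": the finger opening in mm, from 0 to 85.4. In form: [{"travel": [x, y, z], "spin": spin, "claw": claw}, ...]. A call has 1 to 20 rows; each row is the pose to reach, as a shift and turn from the pose commanded when the call began, along the tool's axes at that moment; what a row does not reach only later rows make up. A row lasts 1/12 s, in which the tool goes at most 41.7 mm and 7.16 degrees, less where a joint would pass 70% of its speed; a pose out of reach is approached as far as the arm can. A call with a number of a shift or a turn outside -1 to 1 is refused whole. A call with a gripper value outside its range is refused whole. The fingers move at their own pace and stop on an object; "squeeze" is the grip in N (left out, the last holds). Time passes only in rows, so rows that repeat a pose let the fingers close. It gives the time, the measured TCP pose, the force, the opening and the grip force at its end, in the units of the state.
- robot.observe(): the state, without advancing time (a new reading comes with each control period).
- capture(name): name is "side" or "top" or "wrist"; returns the picture (400x640x3 uint8, blue, green, red); there is no depth.
- camera_info(name): a dict with "fx", "fy", "cx", "cy" (pixels), "rvec" (rotation vector, rad) and "tvec" (3), from world to camera coordinates, as OpenCV has them. Camera axes: x right, y down, z forward; pixel columns grow to the right and rows downward; lengths in m; the calibration is good to about 2 mm. A picture is of the moment at which its call begins: read the wrist's pose just before it. camera_info takes no time and is no camera call; for the wrist camera it gives the pose at the moment of the call.
- workorder.job_done(): hands the job in; it is judged then, once.
The state is a dict: "t": time; "joint_pos": joint angles; "joint_velocities": joint speeds; "tau": joint torques, N m; "tool_pos": TCP position; "ee_rot": TCP orientation; "wrist_force": force on the tool from outside, world axes, zero at the start; "ft_torque": the same for the moment, N m; "gripper_width": finger opening in m; "gripper_force": force on a finger pad.
Only numpy, scipy, OpenCV 4.12 (cv2) and the standard library are available. Lean on these libraries where they do the work, as an engineer would, in place of code of your own. Each camera call takes 0.05 s, during which the arm holds its last target. There are 200 camera calls.

### The job

The bench gauge has just been zeroed: take the gold setting master off it and lay it in its wooden cradle, and lay every silver shaft in the gauge, each across both notched plates in a notch of its own. With all of them lying there, twist the red read switch clockwise to its stop and let it spring back; only then move every shaft to the sloped rack, one to a notch and lying across both of its plates. Leave the block case, the caliper and the oil bottle where they are.

Things in the scene. Friction and masses are not known exactly. Their poses are not given: they have to be found in the camera images.
- shaft1: Silver trunnion shaft, 150 mm long: square body 30 x 30 mm and 70 mm long in the middle, a round journal 18 mm in diameter and 40 mm long at each end; about 0.25 kg, the two ends alike. Origin at its centre, x along the shaft, y and z square to the faces of the body. At the start it lies on a 3 mm thick green mat. May be absent (None).
- shaft2: Silver trunnion shaft, 150 mm long: square body 30 x 30 mm and 70 mm long in the middle, a round journal 18 mm in diameter and 40 mm long at each end; about 0.25 kg, the two ends alike. Origin at its centre, x along the shaft, y and z square to the faces of the body. At the start it lies on a 3 mm thick green mat. May be absent (None).
- shaft3: Silver trunnion shaft, 150 mm long: square body 30 x 30 mm and 70 mm long in the middle, a round journal 18 mm in diameter and 40 mm long at each end; about 0.25 kg, the two ends alike. Origin at its centre, x along the shaft, y and z square to the faces of the body. At the start it lies on a 3 mm thick green mat. May be absent (None).
- master: Gold (brass-coloured) setting master of exactly the shape and size of the silver shafts, about 0.25 kg; origin at its centre, x along it. At the start it lies in the middle notches of the gauge.
- gauge: Bench gauge, fixed: dark steel base 190 x 240 x 16 mm, on it two steel plates 10 mm thick, 100 mm apart along x (90 mm clear), each with three 120-degree V notches 70 mm apart along y. A shaft lies across both plates, a journal in a notch of each, its square body hanging between them with 10 mm of play either way. Ridges stand 10 mm above a seated shaft's axis. Origin under the base.
- gauge_mid (a point): Where the centre of a shaft lies when seated in the gauge's middle pair of notches, 85 mm above the table. x level along a seated shaft, away from the robot; y across the notches (the other two seats are at y = +70 and -70 mm); z up. Thin probes with red tips stand under the journals.
- rack: Outgoing rack, fixed: blue base 190 x 240 x 14 mm carrying two white notched plates of the same form as the gauge's (100 mm apart, three notches 70 mm apart), tilted so that shafts lie sloping 15 degrees down towards the robot. Friction holds a shaft; at most it slides until its shoulder meets the lower plate. Origin under the base.
- rack_mid (a point): Where the centre of a shaft lies when seated in the rack's middle pair of notches, 100 mm above the table. x runs along a seated shaft, up the slope and away from the robot (15 degrees above level); y level across the notches (the other two seats are at y = +70 and -70 mm); z square to the slope, upwards.
- cradle_mid (a point): Where the centre of the master lies when seated in its fixed wooden cradle, 65 mm above the table; x level along the seated master (roughly across the bench), z up. The cradle is a block 150 x 100 x 20 mm with two dark wooden plates 10 mm thick, 100 mm apart along x, each with one 120-degree notch 70 mm wide between 10 mm cheeks.
- switch (a joint): Angle in rad of the red read switch: 0 at rest, growing as it is turned clockwise seen from above, stop at 1.2. A spring turns it back (0.04 N m at rest, 0.16 N m at the stop).
- switch_grip (a point): Point on the vertical axis of the red read switch on top of the grey switch box (110 x 120 x 55 mm high, fixed, a black ring 5 mm thick on it), at the height to grip: the switch has a bar handle 56 mm long, 16 mm wide and 30 mm high; this point is 12 mm below its top, 18 mm above the round red foot it stands on. x along the bar, turning with it; z up.
- block_case: Bystander: closed wooden gauge-block case 90 x 150 x 44 mm; origin under its centre.
- caliper: Bystander: digital caliper lying flat, 230 mm long along y, 12 mm high.
- oil: Bystander: amber oil bottle 64 mm in diameter, 150 mm high; origin under its centre.

How it is judged:
By the outcome, as a careful person would: the job done as asked, in the order asked, and still so for the second after the job is handed in, with the robot touching nothing.
Of shaft1, shaft2, shaft3 only 2 to 3 are there at a start; the rules pass over those that are not, and their reading is None.
At some moment in a run one of shaft1, shaft2, shaft3 may be knocked a few centimetres aside while the robot is not near it.
Once in a run the grip may slacken for a moment while it holds something.
It also fails if it takes over 210 s, if anything falls off the work surface, if the arm or the gripper's body presses on something with over 40 N, if the wrist force passes 120 N, or if a joint passes its speed limit or range.

## Working session

There is one attempt and no reset: what is moved stays moved. The work goes in short steps, Python scripts to look and compute and a tool call to move; the robot and the scene stay as the last step left them, time stands still between calls to the robot, and variables do not carry over. Pictures are saved under pics/ and viewed, at most 14 in all, crops included, and the job is handed in when it is done.

Besides the shell and the picture viewer there is one more tool, called after "Request:" as name([rows], argument=value, ...), one row to a line, values as JSON. drive_tool: Moves the arm, as the interface text tells. Its arguments: {"type":"object","properties":{"increments":{"type":"array"},"squeeze":{"type":"number"}},"required":["increments"]}

```bash
ls; mkdir -p pics; python3 - <<'E'
from cell import robot,capture,camera_info
import cv2
s=robot.observe()
print(s['t'],s['tool_pos'],s['ee_rot'],s['gripper_width'])
for n in ('top','side'):
    print(n,camera_info(n)); cv2.imwrite(f'pics/{n}0.png',capture(n))
E
```

```text
pics
0.0 [0.23634289 0.49599544 0.23053259] [-3.13993202e+00 -2.05611713e-04  2.69676098e+00] 0.08524641062174222
top {'fx': 464.37847837313626, 'fy': 464.37847837313626, 'cx': 325.1340816173261, 'cy': 209.16054664163153, 'rvec': array([ 2.14855932, -2.109156  ,  0.22685877]), 'tvec': array([-0.04902453,  0.62332585,  1.11296282])}
side {'fx': 381.20800666943455, 'fy': 381.20800666943455, 'cx': 321.01396349192794, 'cy': 197.64280708013567, 'rvec': array([ 2.33389503, -0.27178439,  0.14298472]), 'tvec': array([-0.62450205,  0.12498852,  0.89357771])}
```

View pics/top0.png

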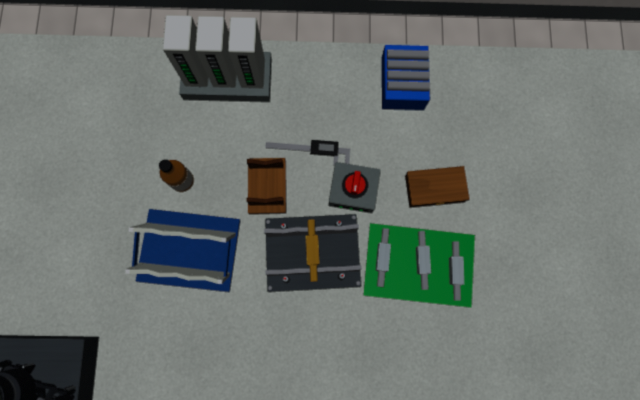

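View pics/side0.png

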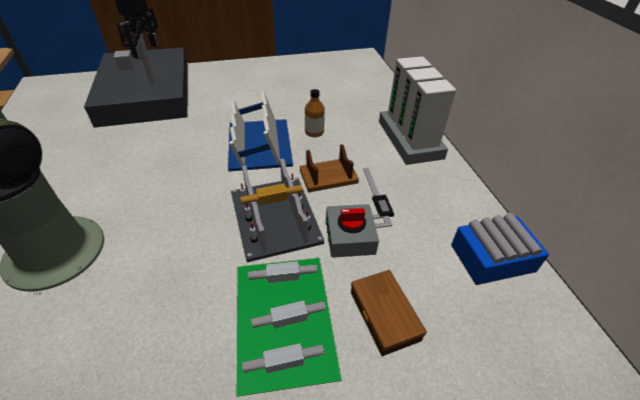

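```bash
cat > h.py <<'E'
import cv2, numpy as np
from cell import robot,capture,camera_info
def cam(n):
    c=camera_info(n); R=cv2.Rodrigues(c['rvec'])[0]; return c,R,np.array(c['tvec'])
def proj(c,p):
    K=np.array([[c['fx'],0,c['cx']],[0,c['fy'],c['cy']],[0,0,1]])
    return cv2.projectPoints(np.float64(p).reshape(-1,3),c['rvec'],c['tvec'],K,None)[0].reshape(-1,2)
def ray(c,uv,z):
    uv=np.float64(uv).reshape(-1,2); R=cv2.Rodrigues(c['rvec'])[0]; o=-R.T@c['tvec']
    d=np.c_[(uv[:,0]-c['cx'])/c['fx'],(uv[:,1]-c['cy'])/c['fy'],np.ones(len(uv))]@R
    return o+d*((z-o[2])/d[:,2])[:,None]
def blobs(mask,c,z,amin=60):
    """connected blobs -> rectangle in world at height z: centre, long, short, angle(long axis) deg"""
    out=[]
    for k in cv2.findContours(mask.astype(np.uint8),cv2.RETR_EXTERNAL,cv2.CHAIN_APPROX_NONE)[0]:
        if cv2.contourArea(k)<amin: continue
        p=ray(c,k.reshape(-1,2),z)[:,:2].astype(np.float32)
        (cx,cy),(w,h),a=cv2.minAreaRect(p*1000)
        if w<h: w,h,a=h,w,a+90
        a=(a+90)%180-90
        out.append((round(cx),round(cy),round(w),round(h),round(a,1)))
    return out
def hsv(img): return cv2.split(cv2.cvtColor(img,cv2.COLOR_BGR2HSV))
E
python3 - <<'E'
from h import *
c,_,_=cam('top'); R=cv2.Rodrigues(c['rvec'])[0]; print('cam pos',-R.T@c['tvec'])
im=cv2.imread('pics/top0.png'); H,S,V=hsv(im)
green=((H>45)&(H<80)&(S>120)&(V>60))
print('mat',blobs(green,c,.003,2000))
m=np.zeros_like(H); k=max(cv2.findContours(green.astype(np.uint8),0,1)[0],key=cv2.contourArea)
cv2.fillPoly(m,[cv2.convexHull(k)],1); m=cv2.erode(m,np.ones((5,5)))
print('shafts',blobs((m>0)&(S<80),c,.018))
print('body',blobs(cv2.morphologyEx(((m>0)&(S<80)).astype(np.uint8),cv2.MORPH_OPEN,np.ones((9,9))),c,.033))
gold=(H>12)&(H<30)&(S>120)&(V>80); gold[:, :290]=0; gold[:,340:]=0
print('gold',blobs(gold,c,.085))
red=((H<8)|(H>172))&(S>150)&(V>60)
print('red',blobs(red,c,.085)); print('bar?',blobs(red&(V>180),c,.1,20))
blue=(H>105)&(H<125)&(S>150); blue[:200]=0;print('blue',blobs(blue,c,.014,200))
br=(H>5)&(H<20)&(S>80)&(V>40); print('brown z20',blobs(br,c,.02,200)); print('brown z65',blobs(br,c,.065,200))
dark=(V<75)&(S<80); dark[:205]=0;dark[300:]=0; print('dark base',blobs(cv2.morphologyEx(dark.astype(np.uint8),cv2.MORPH_CLOSE,np.ones((9,9))),c,.016,800))
for (x0,y0,x1,y1,n) in [(120,140,300,300,'a'),(240,140,400,300,'b')]:
    pass
cv2.imwrite('pics/crop0.png',cv2.resize(im[135:300,120:400],None,fx=2.85,fy=2.85,interpolation=cv2.INTER_CUBIC))
E
```

```text
cam pos [ 0.39908929 -0.01660017  1.21246729]
mat [(494, -287, 278, 188, 84.7)]
shafts [(480, -379, 146, 34, -2.0), (505, -293, 149, 34, 2.1), (510, -189, 149, 32, -5.7)]
body [(479, -374, 72, 33, -2.0), (504, -290, 69, 33, 1.0), (510, -187, 69, 31, -0.6)]
gold [(518, -7, 146, 29, 1.4)]
red [(687, -109, 55, 51, 26.2)]
bar? []
blue [(521, 312, 237, 186, 84.6)]
brown z20 [(525, -6, 161, 34, 4.5), (701, -336, 154, 98, -83.1), (725, 367, 64, 58, -40.6), (694, 118, 150, 101, 2.8)]
brown z65 [(521, -7, 155, 33, 4.5), (690, -324, 149, 94, -83.1), (712, 352, 62, 56, -40.6), (683, 113, 144, 97, 2.8)]
dark base [(535, -23, 303, 215, -85.9)]
```

View pics/crop0.png

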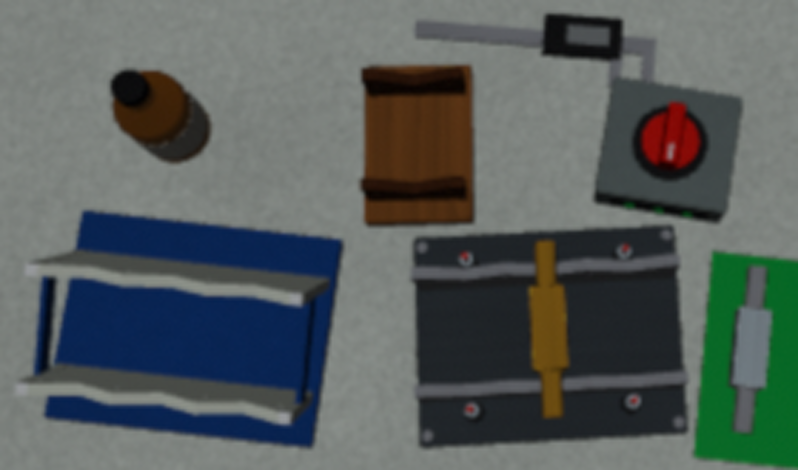

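```bash
python3 - <<'E'
from h import *
c,_,_=cam('top'); s,_,_=cam('side')
f=lambda l:[(120+x/2.85,135+y/2.85) for x,y in l]
g=ray(c,f([(415,238),(672,226),(686,430),(420,446)]),.016); print('gauge',g.round(3)[:,:2].tolist(),g.mean(0))
print('gauge ang x', np.degrees(np.arctan2(*( (g[0]+g[1]-g[2]-g[3])[[1,0]]))))
print('rear plate',ray(c,f([(30,268),(178,280),(325,285)]),.118).round(3).tolist())
print('front plate',ray(c,f([(20,388),(157,395),(295,415)]),.092).round(3).tolist())
im=cv2.imread('pics/side0.png');H,S,V=hsv(im)
red=(((H<8)|(H>172))&(S>150)&(V>60));red[:200]=0
print('red side', [cv2.boundingRect(k) for k in cv2.findContours(red.astype(np.uint8),0,1)[0]])
print(proj(s,[[.687,-.109,z] for z in (.06,.08,.1,.12)]).round(0).tolist())
print(np.linalg.inv(np.eye(3)) is None)
# master body in side vs gauge: check
print(proj(s,[[.518,-.007,.085]]),proj(s,[[.521+.0,.312,.1]]),proj(s,[[.694,.118,.065]]),proj(c,[[.694,.118,.065]]))
sc=np.hstack([cv2.resize(im[85:225,220:330],(393,500),interpolation=2),cv2.resize(im[150:260,290:390],(400,440),interpolation=2)[:440].repeat(1,0) if 0 else cv2.copyMakeBorder(cv2.resize(im[190:260,320:390],(400,400),interpolation=2),0,100,0,0,0)])
cv2.imwrite('pics/crop1.png',sc)
o=robot.observe();cw,R,t=cam('wrist');print('wrist cam pos',-R.T@t,'fwd',R[2],'right',R[0])
from scipy.spatial.transform import Rotation as Q
print(Q.from_euler('xyz',o['ee_rot']).as_matrix().round(3).T.tolist())
E
```

```text
gauge [[0.605, 0.117], [0.621, -0.119], [0.436, -0.132], [0.418, 0.104]] [ 0.51970011 -0.00753925  0.016     ]
gauge ang x 3.891608844212141
rear plate [[0.556, 0.422, 0.118], [0.548, 0.3, 0.118], [0.546, 0.178, 0.118]]
front plate [[0.458, 0.431, 0.092], [0.455, 0.317, 0.092], [0.44, 0.202, 0.092]]
red side [(251, 222, 2, 4), (342, 219, 22, 10), (357, 217, 1, 1), (342, 217, 1, 1), (363, 216, 1, 1), (351, 216, 1, 1), (347, 216, 1, 1), (307, 215, 1, 1), (306, 211, 2, 3), (344, 209, 3, 1), (341, 208, 24, 9), (246, 205, 1, 1)]
[[350.0, 220.0], [351.0, 214.0], [352.0, 208.0], [352.0, 202.0]]
False
[[272.33954448 193.60227233]] [[256.91933131 117.45686955]] [[329.15724686 158.84342226]] [[264.46387471 180.62103146]]
wrist cam pos [0.1762076  0.52619026 0.37315158] fwd [ 0.24029964 -0.11821472 -0.96347359] right [ 0.43030923  0.90267502 -0.00343167]
[[-0.903, 0.43, 0.0], [0.43, 0.903, -0.002], [-0.001, -0.001, -1.0]]
```

View pics/crop1.png

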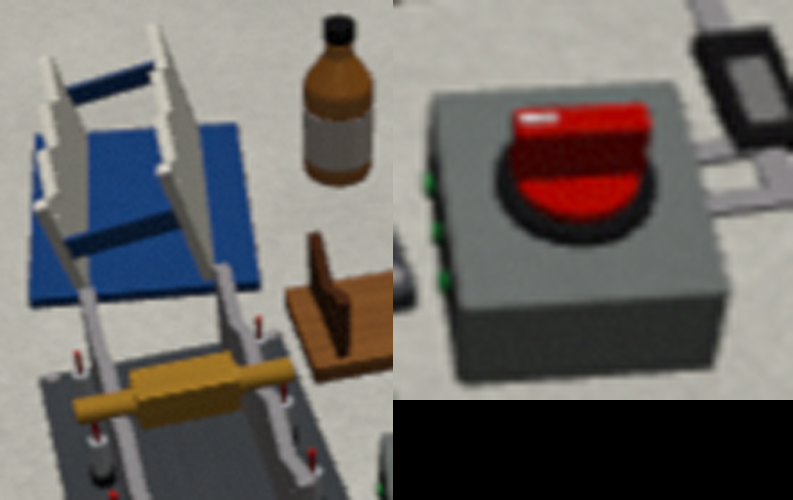

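```bash
cat >> h.py <<'E'
from scipy.spatial.transform import Rotation as Q
def plan(*wps):
    """wps: (x,y,z mm, axis angle deg (tool yaw=180+a)) -> travel (units) and spin for each, from the pose now"""
    o=robot.observe(); R=Q.from_euler('xyz',o['ee_rot']).as_matrix(); p=np.array(o['tool_pos'])
    yaw=np.degrees(o['ee_rot'][2])
    print('t',round(o['t'],1),'tcp',(p*1000).round(0),'yaw',round(yaw,1),'w',round(o['gripper_width']*1000,1),'gf',round(float(o['gripper_force']),1))
    for w in wps:
        d=(R.T@(np.array(w[:3])/1000-p))/.5; s=-(((180+w[3]-yaw)+180)%360-180)/60
        print(w,'travel',d.round(3).tolist(),'spin',round(s,3))
E
python3 - <<'E'
from h import *
c,_,_=cam('top')
f=lambda l:[(120+x/2.85,135+y/2.85) for x,y in l]
print('ring',ray(c,f([(670,143)]),.06)); b=ray(c,f([(677,103),(668,158)]),.095); print(b, np.degrees(np.arctan2(b[0,1]-b[1,1],b[0,0]-b[1,0])))
plan((430,310,330,-5))
E
```

```text
ring [[ 0.68836131 -0.11310108  0.06      ]]
[[ 0.71576801 -0.11616222  0.095     ]
 [ 0.66612919 -0.10848572  0.095     ]] -8.79098555599989
t 0.1 tcp [236. 496. 231.] yaw 154.5 w 85.7 gf 0.0
(430, 310, 330, -5) travel [-0.51, -0.17, -0.199] spin -0.341
```

Request:
drive_tool([
  {"travel": [-0.2,-0.07,-0.2],"spin": -0.2,"claw": 60},
  {"travel": [-0.51,-0.17,-0.2],"spin": -0.34,"claw": 60},
  {"travel": [-0.51,-0.17,-0.2],"spin": -0.34,"claw": 60},
  {"travel": [-0.51,-0.17,-0.2],"spin": -0.34,"claw": 60},
  {"travel": [-0.51,-0.17,-0.2],"spin": -0.34,"claw": 60},
  {"travel": [-0.51,-0.17,-0.2],"spin": -0.34,"claw": 60},
  {"travel": [-0.51,-0.17,-0.2],"spin": -0.34,"claw": 60},
  {"travel": [-0.51,-0.17,-0.2],"spin": -0.34,"claw": 60},
  {"travel": [-0.51,-0.17,-0.2],"spin": -0.34,"claw": 60},
  {"travel": [-0.51,-0.17,-0.2],"spin": -0.34,"claw": 60},
  {"travel": [-0.51,-0.17,-0.2],"spin": -0.34,"claw": 60},
  {"travel": [-0.51,-0.17,-0.2],"spin": -0.34,"claw": 60},
])

```text
t: 1.1
tool_pos: [0.4289, 0.3109, 0.3306]
ee_rot: [-3.141, -0.001, 3.055]
wrist_force: [-0.8, 0.5, -0.2]
gripper_width: 0.0599
gripper_force: 0.0
```

```bash
python3 - <<'E'
from h import *
import pickle
pickle.dump(camera_info('wrist'),open('w1.pkl','wb')); cv2.imwrite('pics/w1.png',capture('wrist'))
plan((517,-7,160,3.9),(517,-7,66,3.9))
E
```

```text
t 1.1 tcp [429. 311. 331.] yaw 175.1 w 59.9 gf 0.0
(517, -7, 160, 3.9) travel [-0.231, -0.618, 0.342] spin -0.147
(517, -7, 66, 3.9) travel [-0.231, -0.618, 0.53] spin -0.147
```

View pics/w1.png

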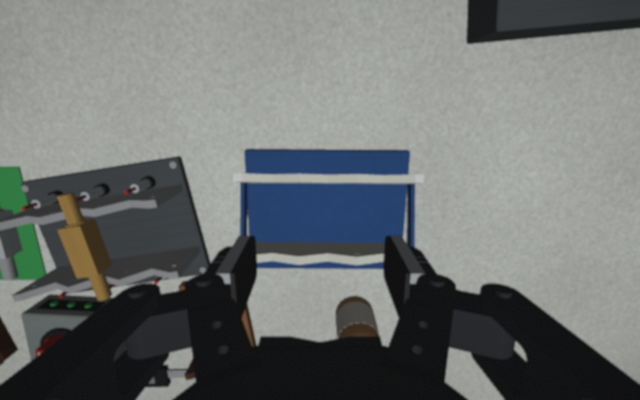

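```bash
python3 - <<'E'
from h import *
import pickle
c=pickle.load(open('w1.pkl','rb'))
im=cv2.imread('pics/w1.png');H,S,V=hsv(im)
for u in (270,295,320,345,370):
    col=[ (r,V[r,u]) for r in range(165,275) if S[r,u]<60 and V[r,u]>150 or False]
    rr=[r for r,_ in col]; print(u,rr[:1],rr[-1:],[ (a,b) for a,b in zip(rr,rr[1:]) if b-a>1])
print('front (237..424,178)',ray(c,[(235,178),(330,179),(424,179)],.097).round(3).tolist())
print('rear z.118',ray(c,[(321,254),(321,262)],.118).round(3).tolist())
print('blue base',ray(c,[(245,150),(409,150),(330,150)],.014).round(3).tolist())
print('expected if mid at base ctr: front')
for x in (.505,.515,.521):
    M=np.array([x,.312,.1]); a=np.radians(-5.4); ex=np.array([np.cos(a)*.966,np.sin(a)*.966,.259]); n=np.array([-np.cos(a)*.259,-np.sin(a)*.259,.966])
    print(x,proj(c,[M-.05*ex,M-.05*ex+.01*n,M+.05*ex,M+.05*ex+.01*n]).round(0).tolist())
    print('   top',proj(cam('top')[0],[M-.05*ex+.01*n,M+.05*ex+.01*n]).round(0).tolist())
E
```

```text
270 [175] [274] [(181, 254), (260, 269)]
295 [174] [274] [(181, 257), (263, 269)]
320 [175] [274] [(181, 255), (261, 269)]
345 [175] [274] [(181, 256), (262, 270)]
370 [175] [274] [(182, 256), (262, 269)]
front (237..424,178) [[0.438, 0.208, 0.097], [0.449, 0.322, 0.097], [0.459, 0.434, 0.097]]
rear z.118 [[0.537, 0.303, 0.118], [0.548, 0.302, 0.118]]
blue base [[0.416, 0.204, 0.014], [0.436, 0.439, 0.014], [0.426, 0.326, 0.014]]
expected if mid at base ctr: front
0.505 [[326.0, 183.0], [326.0, 183.0], [326.0, 264.0], [326.0, 266.0]]
   top [[175.0, 274.0], [179.0, 232.0]]
0.515 [[327.0, 191.0], [327.0, 191.0], [326.0, 271.0], [326.0, 273.0]]
   top [[175.0, 269.0], [179.0, 228.0]]
0.521 [[327.0, 196.0], [327.0, 196.0], [327.0, 275.0], [327.0, 277.0]]
   top [[175.0, 267.0], [179.0, 225.0]]
```

Request:
drive_tool([
  {"travel": [-0.231,-0.618,0.2],"spin": -0.147,"claw": 60},
  {"travel": [-0.231,-0.618,0.2],"spin": -0.147,"claw": 60},
  {"travel": [-0.231,-0.618,0.2],"spin": -0.147,"claw": 60},
  {"travel": [-0.231,-0.618,0.2],"spin": -0.147,"claw": 60},
  {"travel": [-0.231,-0.618,0.2],"spin": -0.147,"claw": 60},
  {"travel": [-0.231,-0.618,0.2],"spin": -0.147,"claw": 60},
  {"travel": [-0.231,-0.618,0.2],"spin": -0.147,"claw": 60},
  {"travel": [-0.231,-0.618,0.2],"spin": -0.147,"claw": 60},
  {"travel": [-0.231,-0.618,0.2],"spin": -0.147,"claw": 60},
  {"travel": [-0.231,-0.618,0.2],"spin": -0.147,"claw": 60},
  {"travel": [-0.231,-0.618,0.3],"spin": -0.147,"claw": 60},
  {"travel": [-0.231,-0.618,0.34],"spin": -0.147,"claw": 60},
  {"travel": [-0.231,-0.618,0.34],"spin": -0.147,"claw": 60},
])

```text
t: 2.23
tool_pos: [0.5137, -0.0057, 0.1566]
ee_rot: [3.139, -0.009, -3.074]
wrist_force: [-1.3, 0.7, -0.3]
gripper_width: 0.0597
gripper_force: 0.0
```

```bash
python3 - <<'E'
from h import *
plan((519,-7,66,3.9))
E
```

```text
t 2.2 tcp [514.  -6. 157.] yaw -176.1 w 59.7 gf 0.0
(519, -7, 66, 3.9) travel [-0.012, -0.004, 0.181] spin -0.001
```

Descend, close, lift a little.

Request:
drive_tool([
  {"travel": [-0.012,-0.004,0.08],"spin": 0,"claw": 60},
  {"travel": [-0.012,-0.004,0.14],"spin": 0,"claw": 60},
  {"travel": [-0.012,-0.004,0.18],"spin": 0,"claw": 60},
  {"travel": [-0.012,-0.004,0.18],"spin": 0,"claw": 60},
  {"travel": [-0.012,-0.004,0.18],"spin": 0,"claw": 20},
  {"travel": [-0.012,-0.004,0.18],"spin": 0,"claw": 20},
  {"travel": [-0.012,-0.004,0.18],"spin": 0,"claw": 20},
  {"travel": [-0.012,-0.004,0.18],"spin": 0,"claw": 20},
  {"travel": [-0.012,-0.004,0.18],"spin": 0,"claw": 20},
  {"travel": [-0.012,-0.004,0.18],"spin": 0,"claw": 20},
  {"travel": [-0.012,-0.004,0.18],"spin": 0,"claw": 20},
  {"travel": [-0.012,-0.004,0.1],"spin": 0,"claw": 20},
  {"travel": [-0.012,-0.004,0.02],"spin": 0,"claw": 20},
  {"travel": [-0.012,-0.004,0.0],"spin": 0,"claw": 20},
  {"travel": [-0.012,-0.004,0.0],"spin": 0,"claw": 20},
], squeeze=60)

```text
t: 3.48
tool_pos: [0.5277, -0.0099, 0.1667]
ee_rot: [-3.139, 0.01, -3.076]
wrist_force: [-0.3, -0.1, -2.3]
gripper_width: 0.0288
gripper_force: 60.8
```

```bash
python3 - <<'E'
from h import *
plan((694,118,160,2.8),(694,118,80,2.8),(694,118,50,2.8))
cv2.imwrite('pics/w2.png',capture('wrist'))
E
```

```text
t 3.5 tcp [528. -10. 167.] yaw -176.2 w 28.8 gf 60.8
(694, 118, 160, 2.8) travel [-0.349, 0.233, 0.016] spin 0.016
(694, 118, 80, 2.8) travel [-0.347, 0.234, 0.176] spin 0.016
(694, 118, 50, 2.8) travel [-0.346, 0.234, 0.236] spin 0.016
```

View pics/w2.png

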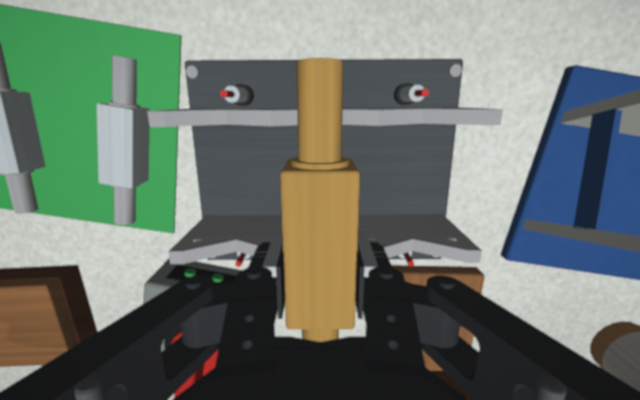

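```bash
python3 - <<'E'
from h import *
plan((694,118,160,2.8),(694,118,80,2.8),(694,118,50,2.8))
c=camera_info('wrist'); print(ray(c,[(320,168),(320,330),(323,230)],.200).round(4).tolist())
E
```

```text
t 3.5 tcp [526. -10. 164.] yaw -176.2 w 28.5 gf 60.8
(694, 118, 160, 2.8) travel [-0.352, 0.233, 0.01] spin 0.016
(694, 118, 80, 2.8) travel [-0.351, 0.233, 0.17] spin 0.016
(694, 118, 50, 2.8) travel [-0.351, 0.233, 0.23] spin 0.016
[[0.4796, -0.0121, 0.2], [0.5442, -0.0078, 0.2], [0.502, -0.0095, 0.2]]
```

Request:
drive_tool([
  {"travel": [-0.18,0.12,0.0],"spin": 0.016,"claw": 20},
  {"travel": [-0.365,0.233,0.0],"spin": 0.016,"claw": 20},
  {"travel": [-0.365,0.233,0.0],"spin": 0.016,"claw": 20},
  {"travel": [-0.365,0.233,0.0],"spin": 0.016,"claw": 20},
  {"travel": [-0.365,0.233,0.0],"spin": 0.016,"claw": 20},
  {"travel": [-0.365,0.233,0.0],"spin": 0.016,"claw": 20},
  {"travel": [-0.365,0.233,0.0],"spin": 0.016,"claw": 20},
  {"travel": [-0.365,0.233,0.0],"spin": 0.016,"claw": 20},
  {"travel": [-0.365,0.233,0.0],"spin": 0.016,"claw": 20},
  {"travel": [-0.365,0.233,0.0],"spin": 0.016,"claw": 20},
  {"travel": [-0.365,0.233,0.0],"spin": 0.016,"claw": 20},
])

```text
t: 4.45
tool_pos: [0.6977, 0.1176, 0.1615]
ee_rot: [-3.141, -0.001, -3.094]
wrist_force: [0.3, -0.2, -1.8]
gripper_width: 0.0289
gripper_force: 60.6
```

```bash
python3 - <<'E'
from h import *
plan((702,118,80,2.8),(702,118,50,2.8))
c=camera_info('wrist');im=capture('wrist'); H,S,V=hsv(im)
gold=(H>12)&(H<30)&(S>100)&(V>80)
r=np.where(gold[:,300:340].sum(1)>30)[0]; print(r[0],r[-1],[(i,int(gold[i].sum())) for i in range(140,345,8)])
cv2.imwrite('pics/w3.png',im)
c=camera_info('wrist'); print(ray(c,[(320,168),(320,330)],.195).round(4).tolist())
plan()
E
```

```text
t 4.5 tcp [698. 118. 162.] yaw -177.3 w 28.9 gf 60.6
(702, 118, 80, 2.8) travel [-0.009, 0.0, 0.163] spin -0.002
(702, 118, 50, 2.8) travel [-0.009, 0.0, 0.223] spin -0.002
59 338 [(140, 109), (148, 109), (156, 108), (164, 96), (172, 107), (180, 106), (188, 105), (196, 112), (204, 124), (212, 132), (220, 137), (228, 118), (236, 117), (244, 117), (252, 114), (260, 107), (268, 72), (276, 71), (284, 71), (292, 71), (300, 70), (308, 69), (316, 67), (324, 67), (332, 34), (340, 20)]
[[0.6525, 0.1162, 0.195], [0.7186, 0.1193, 0.195]]
t 4.5 tcp [698. 118. 162.] yaw -177.3 w 29.1 gf 60.6
```

View pics/w3.png

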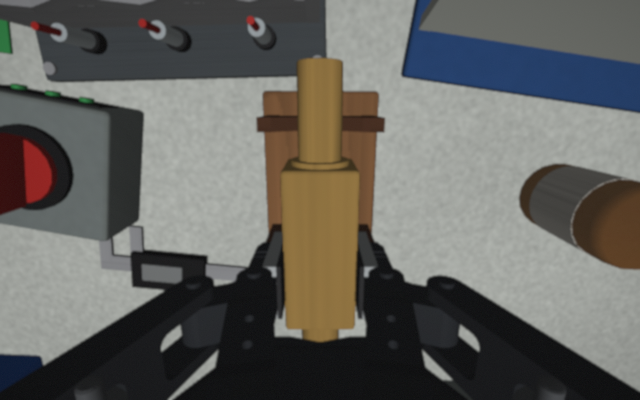

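```bash
python3 - <<'E'
from h import *
c=camera_info('wrist'); print(ray(c,[(260,124),(382,124)],.072).round(4).tolist(),ray(c,[(264,92),(378,92)],.02).round(4).tolist(),ray(c,[(320,164),(320,330)],.188).round(4).tolist(), ray(c,[(320,60)],.177))
plan((703,118,80,2.8),(703,118,51,2.8))
E
```

```text
[[0.6467, 0.0731, 0.072], [0.6426, 0.1597, 0.072]] [[0.6234, 0.0671, 0.02], [0.6189, 0.1636, 0.02]] [[0.6524, 0.1162, 0.188], [0.7242, 0.1196, 0.188]] [[0.61543151 0.11440863 0.177     ]]
t 4.5 tcp [698. 118. 162.] yaw -177.3 w 29.1 gf 60.6
(703, 118, 80, 2.8) travel [-0.01, 0.0, 0.163] spin -0.001
(703, 118, 51, 2.8) travel [-0.01, 0.0, 0.221] spin -0.001
```

Request:
drive_tool([
  {"travel": [-0.012,0,0.06],"spin": 0,"claw": 20},
  {"travel": [-0.012,0,0.12],"spin": 0,"claw": 20},
  {"travel": [-0.012,0,0.17],"spin": 0,"claw": 20},
  {"travel": [-0.012,0,0.2],"spin": 0,"claw": 20},
  {"travel": [-0.012,0,0.222],"spin": 0,"claw": 20},
  {"travel": [-0.012,0,0.222],"spin": 0,"claw": 20},
  {"travel": [-0.012,0,0.222],"spin": 0,"claw": 20},
  {"travel": [-0.012,0,0.222],"spin": 0,"claw": 20},
  {"travel": [-0.012,0,0.222],"spin": 0,"claw": 20},
])

```text
t: 5.25
tool_pos: [0.7027, 0.1181, 0.0539]
ee_rot: [-3.141, -0.002, -3.094]
wrist_force: [-11.5, -1.6, 15.5]
gripper_width: 0.0292
gripper_force: 63.2
```

Request:
drive_tool([
  {"travel": [0,0,0],"spin": 0,"claw": 45},
  {"travel": [0,0,0],"spin": 0,"claw": 45},
  {"travel": [0,0,0],"spin": 0,"claw": 50},
  {"travel": [0,0,0],"spin": 0,"claw": 50},
  {"travel": [0,0,-0.08],"spin": 0,"claw": 50},
  {"travel": [0,0,-0.16],"spin": 0,"claw": 50},
  {"travel": [0,0,-0.25],"spin": 0,"claw": 50},
  {"travel": [0,0,-0.33],"spin": 0,"claw": 50},
  {"travel": [0,0,-0.33],"spin": 0,"claw": 50},
  {"travel": [0,0,-0.33],"spin": 0,"claw": 50},
  {"travel": [0,0,-0.33],"spin": 0,"claw": 50},
])

```text
t: 6.17
tool_pos: [0.7047, 0.1188, 0.2152]
ee_rot: [3.142, 0.0, -3.093]
wrist_force: [-0.4, -0.3, -0.4]
gripper_width: 0.0498
gripper_force: 0.0
```

```bash
cat >> h.py <<'E'
def shafts(z=.018,lab=''):
    """silver shafts on the green mat"""
    c,_,_=cam('top'); im=capture('top'); H,S,V=hsv(im)
    green=((H>45)&(H<80)&(S>120)&(V>60)).astype(np.uint8)
    green[:190]=0
    m=np.zeros_like(H); cv2.fillPoly(m,[cv2.convexHull(max(cv2.findContours(green,0,1)[0],key=cv2.contourArea))],1)
    s=((cv2.erode(m,np.ones((3,3)))>0)&(S<80)&(V>60)).astype(np.uint8)
    print('full',blobs(s,c,z)); print('body',blobs(cv2.morphologyEx(s,cv2.MORPH_OPEN,np.ones((9,9))),c,z+.013))
    return im
E
python3 - <<'E'
from h import *
im=shafts(); c,_,_=cam('top'); H,S,V=hsv(im)
cv2.imwrite('pics/top1.png',im)
gold=(H>12)&(H<30)&(S>120)&(V>80); gold[:,290:]=0;gold[:,240:0]=0; print('gold',blobs(gold,c,.065,100))
c=camera_info('wrist');im=capture('wrist');cv2.imwrite('pics/w4.png',im)
plan((507,-189,120,-4),(507,-189,5,-4))
E
```

```text
full [(480, -380, 146, 31, -2.0), (505, -294, 149, 32, 2.1), (510, -189, 149, 32, -5.7)]
body [(479, -376, 72, 31, -2.0), (505, -292, 69, 31, 1.0), (510, -188, 69, 31, -0.6)]
gold [(702, 81, 107, 40, -4.2), (686, 120, 141, 33, 1.2)]
t 6.3 tcp [704. 119. 213.] yaw -177.2 w 50.1 gf 0.0
(507, -189, 120, -4) travel [0.422, -0.596, 0.188] spin 0.113
(507, -189, 5, -4) travel [0.421, -0.596, 0.418] spin 0.113
```

View pics/w4.png

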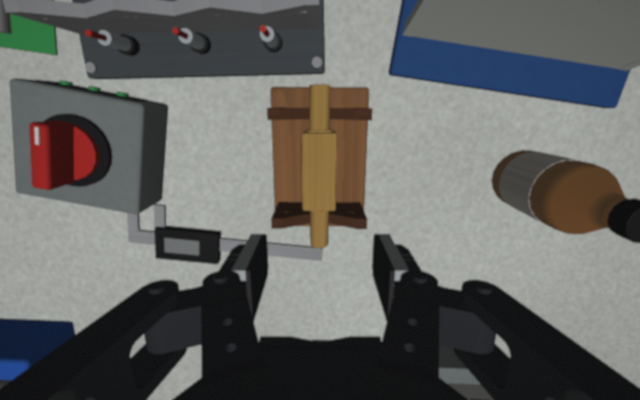

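```bash
python3 - <<'E'
from h import *
c=camera_info('wrist')
print(ray(c,[(320,85),(320,247)],.072).round(4).tolist())
print(ray(c,[(320,132),(320,208)],.08).round(4).tolist())
print('plates',ray(c,[(320,107),(320,120),(320,203),(320,222)],.075).round(4).tolist())
im=capture('side'); cv2.imwrite('pics/s1.png',cv2.resize(im[120:200,280:380],None,fx=6,fy=6,interpolation=2))
E
```

```text
[[0.6206, 0.1152, 0.072], [0.7687, 0.1224, 0.072]]
[[0.6589, 0.117, 0.08], [0.7267, 0.1203, 0.08]]
plates [[0.6385, 0.116, 0.075], [0.6492, 0.1166, 0.075], [0.7235, 0.1202, 0.075], [0.742, 0.1211, 0.075]]
```

View pics/s1.png

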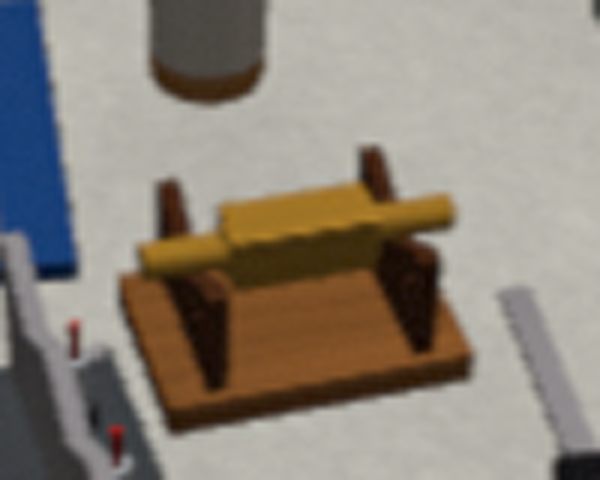

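Request:
drive_tool([
  {"travel": [0.422,-0.596,0],"spin": 0.12,"claw": 65},
  {"travel": [0.422,-0.596,0],"spin": 0.12,"claw": 65},
  {"travel": [0.422,-0.596,0],"spin": 0.12,"claw": 65},
  {"travel": [0.422,-0.596,0],"spin": 0.12,"claw": 65},
  {"travel": [0.422,-0.596,0],"spin": 0.12,"claw": 65},
  {"travel": [0.422,-0.596,0],"spin": 0.12,"claw": 65},
  {"travel": [0.422,-0.596,0],"spin": 0.12,"claw": 65},
  {"travel": [0.422,-0.596,0],"spin": 0.12,"claw": 65},
  {"travel": [0.422,-0.596,0],"spin": 0.12,"claw": 65},
  {"travel": [0.422,-0.596,0.1],"spin": 0.12,"claw": 65},
  {"travel": [0.422,-0.596,0.19],"spin": 0.12,"claw": 65},
  {"travel": [0.422,-0.596,0.19],"spin": 0.12,"claw": 65},
  {"travel": [0.422,-0.596,0.19],"spin": 0.12,"claw": 65},
  {"travel": [0.422,-0.596,0.19],"spin": 0.12,"claw": 65},
  {"travel": [0.422,-0.596,0.19],"spin": 0.12,"claw": 65},
  {"travel": [0.422,-0.596,0.19],"spin": 0.12,"claw": 65},
])

```text
t: 7.65
tool_pos: [0.5095, -0.1894, 0.1217]
ee_rot: [-3.141, 0.002, 3.065]
wrist_force: [0.7, 0.9, -0.4]
gripper_width: 0.0651
gripper_force: 0.0
```

```bash
cat >> h.py <<'E'
def wsilver(z,name=None):
    """bright silver body under the hand, wrist view"""
    c=camera_info('wrist'); im=capture('wrist'); c=camera_info('wrist'); H,S,V=hsv(im)
    if name: cv2.imwrite(name,im)
    s=((S<60)&(V>90)).astype(np.uint8); s=cv2.morphologyEx(s,cv2.MORPH_OPEN,np.ones((13,13)))
    print('wrist silver',blobs(s,c,z,800))
E
python3 - <<'E'
from h import *
wsilver(.033,'pics/w5.png'); plan((510,-189,5,-4))
E
```

```text
wrist silver [(690, -62, 71, 28, 32.0), (630, 14, 47, 46, -88.6), (483, -32, 146, 20, -85.7), (492, -292, 125, 31, 2.2), (546, -172, 219, 123, -24.6), (477, -375, 144, 33, -0.3), (436, -272, 575, 226, -65.5)]
t 7.7 tcp [ 509. -189.  122.] yaw 175.6 w 65.0 gf 0.0
(510, -189, 5, -4) travel [-0.0, 0.001, 0.233] spin -0.007
```

View pics/w5.png

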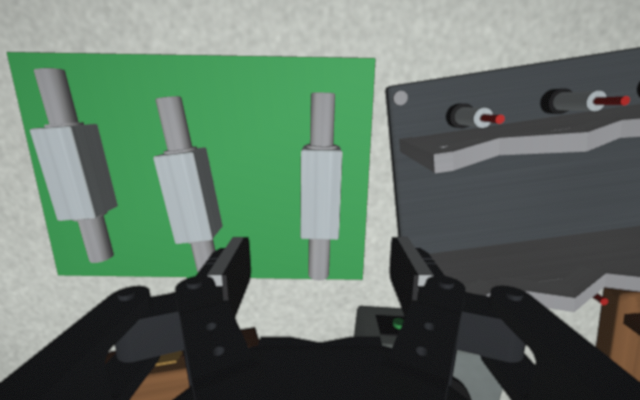

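```bash
python3 - <<'E'
from h import *
c=camera_info('wrist')
print(ray(c,[(321,149),(321,239),(321,194)],.033).round(4).tolist(), ray(c,[(322,93),(318,278)],.024).round(4).tolist())
E
```

```text
[[0.4741, -0.1854, 0.033], [0.5443, -0.1908, 0.033], [0.5078, -0.188, 0.033]] [[0.4354, -0.1818, 0.024], [0.5835, -0.1963, 0.024]]
```

Request:
drive_tool([
  {"travel": [0,0,0.08],"spin": 0,"claw": 65},
  {"travel": [0,0,0.15],"spin": 0,"claw": 65},
  {"travel": [0,0,0.2],"spin": 0,"claw": 65},
  {"travel": [0,0,0.233],"spin": 0,"claw": 65},
  {"travel": [0,0,0.233],"spin": 0,"claw": 65},
  {"travel": [0,0,0.233],"spin": 0,"claw": 50},
  {"travel": [0,0,0.233],"spin": 0,"claw": 20},
  {"travel": [0,0,0.233],"spin": 0,"claw": 20},
  {"travel": [0,0,0.233],"spin": 0,"claw": 20},
  {"travel": [0,0,0.233],"spin": 0,"claw": 20},
  {"travel": [0,0,0.233],"spin": 0,"claw": 20},
  {"travel": [0,0,0.233],"spin": 0,"claw": 20},
  {"travel": [0,0,0.233],"spin": 0,"claw": 20},
  {"travel": [0,0,0.16],"spin": 0,"claw": 20},
  {"travel": [0,0,0.08],"spin": 0,"claw": 20},
  {"travel": [0,0,-0.06],"spin": 0,"claw": 20},
  {"travel": [0,0,-0.06],"spin": 0,"claw": 20},
  {"travel": [0,0,-0.06],"spin": 0,"claw": 20},
  {"travel": [0,0,-0.06],"spin": 0,"claw": 20},
], squeeze=60)

```text
t: 9.28
tool_pos: [0.5097, -0.1898, 0.1529]
ee_rot: [-3.139, 0.005, 3.064]
wrist_force: [-1.1, 0.2, -2.8]
gripper_width: 0.029
gripper_force: 60.3
```

```bash
python3 - <<'E'
from h import *
plan((515,62,150,3.9),(515,62,73,3.9))
E
```

```text
t 9.3 tcp [ 510. -190.  153.] yaw 175.6 w 29.0 gf 60.3
(515, 62, 150, 3.9) travel [0.028, 0.503, 0.004] spin -0.139
(515, 62, 73, 3.9) travel [0.029, 0.503, 0.158] spin -0.139
```

Request:
drive_tool([
  {"travel": [0.02,0.25,0],"spin": -0.07,"claw": 20},
  {"travel": [0.03,0.5,0],"spin": -0.139,"claw": 20},
  {"travel": [0.03,0.503,0],"spin": -0.139,"claw": 20},
  {"travel": [0.03,0.503,0],"spin": -0.139,"claw": 20},
  {"travel": [0.03,0.503,0],"spin": -0.139,"claw": 20},
  {"travel": [0.03,0.503,0],"spin": -0.139,"claw": 20},
  {"travel": [0.03,0.503,0],"spin": -0.139,"claw": 20},
  {"travel": [0.03,0.503,0],"spin": -0.139,"claw": 20},
  {"travel": [0.03,0.503,0],"spin": -0.139,"claw": 20},
  {"travel": [0.03,0.503,0],"spin": -0.139,"claw": 20},
  {"travel": [0.03,0.503,0],"spin": -0.139,"claw": 20},
  {"travel": [0.03,0.503,0],"spin": -0.139,"claw": 20},
  {"travel": [0.03,0.503,0.06],"spin": -0.139,"claw": 20},
  {"travel": [0.03,0.503,0.11],"spin": -0.139,"claw": 20},
  {"travel": [0.03,0.503,0.14],"spin": -0.139,"claw": 20},
  {"travel": [0.03,0.503,0.156],"spin": -0.139,"claw": 20},
  {"travel": [0.03,0.503,0.158],"spin": -0.139,"claw": 20},
  {"travel": [0.03,0.503,0.158],"spin": -0.139,"claw": 20},
  {"travel": [0.03,0.503,0.158],"spin": -0.139,"claw": 20},
])

```text
t: 10.87
tool_pos: [0.5116, 0.0622, 0.0726]
ee_rot: [3.142, -0.002, -3.073]
wrist_force: [-7.4, -0.3, 11.0]
gripper_width: 0.0292
gripper_force: 62.1
```

```bash
python3 - <<'E'
from h import *
plan((515,62,73,3.9)); shafts()
E
```

```text
t 10.9 tcp [512.  62.  73.] yaw -176.1 w 29.2 gf 62.1
(515, 62, 73, 3.9) travel [-0.007, -0.001, -0.001] spin 0.001
full [(480, -380, 146, 31, -2.0), (505, -295, 149, 31, 2.1)]
body [(479, -376, 72, 31, -2.0), (505, -292, 69, 31, 1.0)]
```

```bash
python3 - <<'E'
from h import *
plan((505,-293,160,1.5))
E
```

```text
t 10.9 tcp [512.  62.  73.] yaw -176.1 w 28.9 gf 62.1
(505, -293, 160, 1.5) travel [0.062, -0.708, -0.175] spin 0.041
```

Request:
drive_tool([
  {"travel": [0,0,0],"spin": 0,"claw": 50},
  {"travel": [0,0,0],"spin": 0,"claw": 50},
  {"travel": [0,0,0],"spin": 0,"claw": 50},
  {"travel": [0,0,0],"spin": 0,"claw": 50},
  {"travel": [0,0,-0.08],"spin": 0,"claw": 50},
  {"travel": [0,0,-0.16],"spin": 0,"claw": 50},
  {"travel": [0,0,-0.18],"spin": 0,"claw": 50},
  {"travel": [0,-0.08,-0.18],"spin": 0,"claw": 60},
  {"travel": [0.06,-0.708,-0.18],"spin": 0.041,"claw": 65},
  {"travel": [0.06,-0.708,-0.18],"spin": 0.041,"claw": 65},
  {"travel": [0.06,-0.708,-0.18],"spin": 0.041,"claw": 65},
  {"travel": [0.06,-0.708,-0.18],"spin": 0.041,"claw": 65},
  {"travel": [0.06,-0.708,-0.18],"spin": 0.041,"claw": 65},
  {"travel": [0.06,-0.708,-0.18],"spin": 0.041,"claw": 65},
  {"travel": [0.06,-0.708,-0.18],"spin": 0.041,"claw": 65},
  {"travel": [0.06,-0.708,-0.18],"spin": 0.041,"claw": 65},
  {"travel": [0.06,-0.708,-0.18],"spin": 0.041,"claw": 65},
  {"travel": [0.06,-0.708,-0.18],"spin": 0.041,"claw": 65},
  {"travel": [0.06,-0.708,-0.18],"spin": 0.041,"claw": 65},
  {"travel": [0.06,-0.708,-0.18],"spin": 0.041,"claw": 65},
])

```text
t: 12.58
tool_pos: [0.5068, -0.291, 0.1611]
ee_rot: [3.141, -0.001, -3.115]
wrist_force: [0.7, 0.9, -0.2]
gripper_width: 0.0652
gripper_force: 0.0
```

```bash
cat >> h.py <<'E'
def wmat(zb=.033,name=None):
    """silver (bright body) on green in the wrist view: body top face rectangles"""
    im=capture('wrist'); c=camera_info('wrist'); H,S,V=hsv(im)
    if name: cv2.imwrite(name,im)
    g=((H>45)&(H<80)&(S>100)).astype(np.uint8); g[330:]=0
    m=np.zeros_like(H); cv2.fillPoly(m,[cv2.convexHull(np.vstack(cv2.findContours(g,0,1)[0]))],1)
    s=((m>0)&(S<60)&(V>150)).astype(np.uint8); s=cv2.morphologyEx(s,cv2.MORPH_OPEN,np.ones((9,9)))
    print('wrist bodies',blobs(s,c,zb,500))
E
python3 - <<'E'
from h import *
plan((505,-293,5,1.5)); wmat(); 
im=capture('top'); c,_,_=cam('top'); cv2.imwrite('pics/top2.png',im)
E
```

```text
t 12.6 tcp [ 507. -291.  161.] yaw -178.5 w 65.2 gf 0.0
(505, -293, 5, 1.5) travel [0.004, -0.004, 0.312] spin 0.0
wrist bodies [(505, -293, 68, 28, 1.6), (479, -377, 68, 28, -0.3)]
```

Request:
drive_tool([
  {"travel": [0.004,-0.004,0.08],"spin": 0,"claw": 65},
  {"travel": [0.004,-0.004,0.16],"spin": 0,"claw": 65},
  {"travel": [0.004,-0.004,0.24],"spin": 0,"claw": 65},
  {"travel": [0.004,-0.004,0.29],"spin": 0,"claw": 65},
  {"travel": [0.004,-0.004,0.312],"spin": 0,"claw": 65},
  {"travel": [0.004,-0.004,0.312],"spin": 0,"claw": 65},
  {"travel": [0.004,-0.004,0.312],"spin": 0,"claw": 20},
  {"travel": [0.004,-0.004,0.312],"spin": 0,"claw": 20},
  {"travel": [0.004,-0.004,0.312],"spin": 0,"claw": 20},
  {"travel": [0.004,-0.004,0.312],"spin": 0,"claw": 20},
  {"travel": [0.004,-0.004,0.312],"spin": 0,"claw": 20},
  {"travel": [0.004,-0.004,0.312],"spin": 0,"claw": 20},
  {"travel": [0.004,-0.004,0.312],"spin": 0,"claw": 20},
  {"travel": [0.004,-0.004,0.24],"spin": 0,"claw": 20},
  {"travel": [0.004,-0.004,0.16],"spin": 0,"claw": 20},
  {"travel": [0.004,-0.004,0.08],"spin": 0,"claw": 20},
  {"travel": [0.004,-0.004,0.02],"spin": 0,"claw": 20},
  {"travel": [0.004,-0.004,0.02],"spin": 0,"claw": 20},
  {"travel": [0.004,-0.004,0.02],"spin": 0,"claw": 20},
  {"travel": [0.004,-0.004,0.02],"spin": 0,"claw": 20},
], squeeze=60)

```text
t: 14.35
tool_pos: [0.5045, -0.2941, 0.151]
ee_rot: [3.141, -0.0, -3.116]
wrist_force: [0.4, -0.0, -1.8]
gripper_width: 0.029
gripper_force: 65.9
```

```bash
python3 - <<'E'
from h import *
plan((520,-8,150,3.9),(520,-8,73,3.9)); wmat()
E
```

```text
t 14.3 tcp [ 504. -294.  151.] yaw -178.6 w 29.0 gf 65.9
(520, -8, 150, 3.9) travel [-0.046, 0.571, 0.002] spin -0.041
(520, -8, 73, 3.9) travel [-0.046, 0.571, 0.156] spin -0.041
wrist bodies [(549, -292, 90, 63, 1.5), (519, -160, 158, 29, 3.9), (478, -377, 68, 28, -0.4)]
```

Request:
drive_tool([
  {"travel": [-0.02,0.25,0],"spin": -0.02,"claw": 20},
  {"travel": [-0.046,0.571,0],"spin": -0.041,"claw": 20},
  {"travel": [-0.046,0.571,0],"spin": -0.041,"claw": 20},
  {"travel": [-0.046,0.571,0],"spin": -0.041,"claw": 20},
  {"travel": [-0.046,0.571,0],"spin": -0.041,"claw": 20},
  {"travel": [-0.046,0.571,0],"spin": -0.041,"claw": 20},
  {"travel": [-0.046,0.571,0],"spin": -0.041,"claw": 20},
  {"travel": [-0.046,0.571,0],"spin": -0.041,"claw": 20},
  {"travel": [-0.046,0.571,0],"spin": -0.041,"claw": 20},
  {"travel": [-0.046,0.571,0],"spin": -0.041,"claw": 20},
  {"travel": [-0.046,0.571,0],"spin": -0.041,"claw": 20},
  {"travel": [-0.046,0.571,0],"spin": -0.041,"claw": 20},
  {"travel": [-0.046,0.571,0.06],"spin": -0.041,"claw": 20},
  {"travel": [-0.046,0.571,0.11],"spin": -0.041,"claw": 20},
  {"travel": [-0.046,0.571,0.14],"spin": -0.041,"claw": 20},
  {"travel": [-0.046,0.571,0.156],"spin": -0.041,"claw": 20},
  {"travel": [-0.046,0.571,0.158],"spin": -0.041,"claw": 20},
  {"travel": [-0.046,0.571,0.158],"spin": -0.041,"claw": 20},
  {"travel": [-0.046,0.571,0.158],"spin": -0.041,"claw": 20},
])

```text
t: 15.98
tool_pos: [0.5192, -0.0094, 0.0754]
ee_rot: [-3.141, -0.002, -3.075]
wrist_force: [-14.8, 1.7, 30.7]
gripper_width: 0.0292
gripper_force: 70.7
```

```bash
python3 - <<'E'
from h import *
shafts(); plan((480,-379,160,-1))
E
```

```text
full [(480, -380, 146, 31, -2.0)]
body [(479, -376, 72, 31, -2.0)]
t 16.0 tcp [519.  -9.  75.] yaw -176.2 w 28.3 gf 70.7
(480, -379, 160, -1) travel [0.127, -0.732, -0.169] spin 0.08
```

Request:
drive_tool([
  {"travel": [0,0,0],"spin": 0,"claw": 50},
  {"travel": [0,0,0],"spin": 0,"claw": 50},
  {"travel": [0,0,0],"spin": 0,"claw": 50},
  {"travel": [0,0,0],"spin": 0,"claw": 50},
  {"travel": [0,0,-0.08],"spin": 0,"claw": 50},
  {"travel": [0,0,-0.16],"spin": 0,"claw": 50},
  {"travel": [0,0,-0.18],"spin": 0,"claw": 50},
  {"travel": [0,-0.08,-0.18],"spin": 0,"claw": 60},
  {"travel": [0.127,-0.732,-0.18],"spin": 0.08,"claw": 65},
  {"travel": [0.127,-0.732,-0.18],"spin": 0.08,"claw": 65},
  {"travel": [0.127,-0.732,-0.18],"spin": 0.08,"claw": 65},
  {"travel": [0.127,-0.732,-0.18],"spin": 0.08,"claw": 65},
  {"travel": [0.127,-0.732,-0.18],"spin": 0.08,"claw": 65},
  {"travel": [0.127,-0.732,-0.18],"spin": 0.08,"claw": 65},
  {"travel": [0.127,-0.732,-0.18],"spin": 0.08,"claw": 65},
  {"travel": [0.127,-0.732,-0.18],"spin": 0.08,"claw": 65},
  {"travel": [0.127,-0.732,-0.18],"spin": 0.08,"claw": 65},
  {"travel": [0.127,-0.732,-0.18],"spin": 0.08,"claw": 65},
  {"travel": [0.127,-0.732,-0.18],"spin": 0.08,"claw": 65},
  {"travel": [0.127,-0.732,-0.18],"spin": 0.08,"claw": 65},
])

```text
t: 17.7
tool_pos: [0.4823, -0.3765, 0.1618]
ee_rot: [3.14, -0.001, 3.127]
wrist_force: [-0.7, 0.7, 0.2]
gripper_width: 0.0655
gripper_force: 0.0
```

```bash
python3 - <<'E'
from h import *
plan((479,-377,5,-0.5)); wmat()
im=capture('side'); t=capture('top')
cv2.imwrite('pics/c2.png',np.hstack([cv2.resize(im[160:260,225:325],(400,400),interpolation=2),cv2.resize(t[200:300,255:375],(400,333),interpolation=2)[:333].copy() if 0 else cv2.copyMakeBorder(cv2.resize(t[200:300,255:375],(400,333),interpolation=2),0,67,0,0,0)]))
E
```

```text
t 17.7 tcp [ 482. -377.  162.] yaw 179.2 w 65.5 gf 0.0
(479, -377, 5, -0.5) travel [0.006, -0.001, 0.314] spin -0.005
wrist bodies []
```

View pics/c2.png

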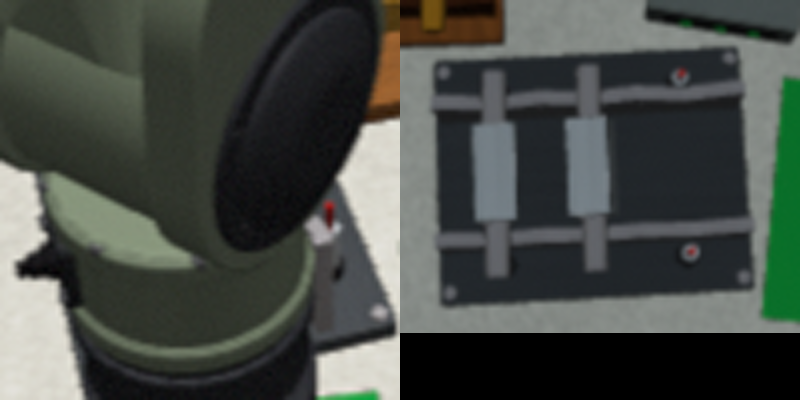

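```bash
python3 - <<'E'
from h import *
shafts(); wmat(name='pics/w6.png')
E
```

```text
full [(480, -380, 146, 31, 1.2)]
body [(464, -377, 42, 28, -2.1)]
wrist bodies []
```

View pics/w6.png

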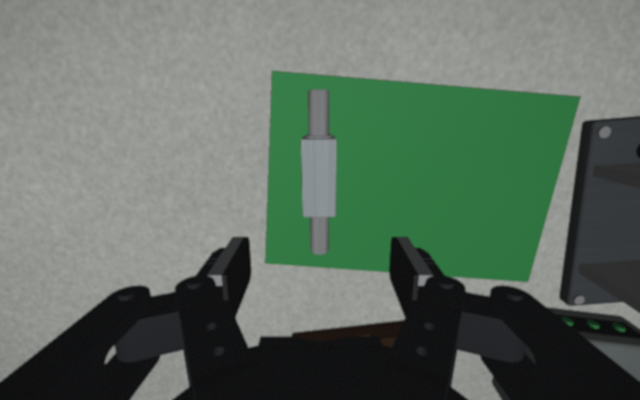

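Request:
drive_tool([
  {"travel": [0.006,0,0.08],"spin": 0,"claw": 65},
  {"travel": [0.006,0,0.16],"spin": 0,"claw": 65},
  {"travel": [0.006,0,0.24],"spin": 0,"claw": 65},
  {"travel": [0.006,0,0.29],"spin": 0,"claw": 65},
  {"travel": [0.006,0,0.314],"spin": 0,"claw": 65},
  {"travel": [0.006,0,0.314],"spin": 0,"claw": 65},
  {"travel": [0.006,0,0.314],"spin": 0,"claw": 20},
  {"travel": [0.006,0,0.314],"spin": 0,"claw": 20},
  {"travel": [0.006,0,0.314],"spin": 0,"claw": 20},
  {"travel": [0.006,0,0.314],"spin": 0,"claw": 20},
  {"travel": [0.006,0,0.314],"spin": 0,"claw": 20},
  {"travel": [0.006,0,0.314],"spin": 0,"claw": 20},
  {"travel": [0.006,0,0.314],"spin": 0,"claw": 20},
  {"travel": [0.006,0,0.24],"spin": 0,"claw": 20},
  {"travel": [0.006,0,0.16],"spin": 0,"claw": 20},
  {"travel": [0.006,0,0.08],"spin": 0,"claw": 20},
  {"travel": [0.006,0,0.02],"spin": 0,"claw": 20},
  {"travel": [0.006,0,0.02],"spin": 0,"claw": 20},
  {"travel": [0.006,0,0.02],"spin": 0,"claw": 20},
  {"travel": [0.006,0,0.02],"spin": 0,"claw": 20},
], squeeze=60)

```text
t: 19.62
tool_pos: [0.4788, -0.3773, 0.1518]
ee_rot: [3.141, -0.001, 3.126]
wrist_force: [-0.4, 0.5, -2.7]
gripper_width: 0.029
gripper_force: 60.9
```

```bash
python3 - <<'E'
from h import *
plan((525,-78,150,3.9),(525,-78,74,3.9))
E
```

```text
t 19.6 tcp [ 479. -377.  152.] yaw 179.1 w 29.0 gf 60.9
(525, -78, 150, 3.9) travel [-0.083, 0.6, 0.004] spin -0.08
(525, -78, 74, 3.9) travel [-0.083, 0.6, 0.156] spin -0.08
```

Request:
drive_tool([
  {"travel": [-0.04,0.25,0],"spin": -0.04,"claw": 20},
  {"travel": [-0.083,0.6,0],"spin": -0.08,"claw": 20},
  {"travel": [-0.083,0.6,0],"spin": -0.08,"claw": 20},
  {"travel": [-0.083,0.6,0],"spin": -0.08,"claw": 20},
  {"travel": [-0.083,0.6,0],"spin": -0.08,"claw": 20},
  {"travel": [-0.083,0.6,0],"spin": -0.08,"claw": 20},
  {"travel": [-0.083,0.6,0],"spin": -0.08,"claw": 20},
  {"travel": [-0.083,0.6,0],"spin": -0.08,"claw": 20},
  {"travel": [-0.083,0.6,0],"spin": -0.08,"claw": 20},
  {"travel": [-0.083,0.6,0],"spin": -0.08,"claw": 20},
  {"travel": [-0.083,0.6,0],"spin": -0.08,"claw": 20},
  {"travel": [-0.083,0.6,0],"spin": -0.08,"claw": 20},
  {"travel": [-0.083,0.6,0.06],"spin": -0.08,"claw": 20},
  {"travel": [-0.083,0.6,0.11],"spin": -0.08,"claw": 20},
  {"travel": [-0.083,0.6,0.14],"spin": -0.08,"claw": 20},
  {"travel": [-0.083,0.6,0.154],"spin": -0.08,"claw": 20},
  {"travel": [-0.083,0.6,0.156],"spin": -0.08,"claw": 20},
  {"travel": [-0.083,0.6,0.156],"spin": -0.08,"claw": 20},
  {"travel": [-0.083,0.6,0.156],"spin": -0.08,"claw": 20},
])

```text
t: 21.2
tool_pos: [0.5237, -0.0795, 0.0759]
ee_rot: [3.141, -0.002, -3.075]
wrist_force: [-10.7, 2.1, 15.6]
gripper_width: 0.0287
gripper_force: 63.5
```

```bash
python3 - <<'E'
from h import *
plan((640,-105,210,-8.8),(687,-111,150,-8.8))
E
```

```text
t 21.2 tcp [524. -79.  76.] yaw -176.2 w 28.7 gf 63.5
(640, -105, 210, -8.8) travel [-0.228, -0.066, -0.269] spin 0.21
(687, -111, 150, -8.8) travel [-0.321, -0.085, -0.149] spin 0.21
```

Request:
drive_tool([
  {"travel": [0,0,0],"spin": 0,"claw": 50},
  {"travel": [0,0,0],"spin": 0,"claw": 50},
  {"travel": [0,0,0],"spin": 0,"claw": 50},
  {"travel": [0,0,0],"spin": 0,"claw": 50},
  {"travel": [0,0,-0.08],"spin": 0,"claw": 50},
  {"travel": [0,0,-0.16],"spin": 0,"claw": 50},
  {"travel": [0,0,-0.24],"spin": 0,"claw": 50},
  {"travel": [-0.32,-0.085,-0.27],"spin": 0.21,"claw": 50},
  {"travel": [-0.32,-0.085,-0.27],"spin": 0.21,"claw": 50},
  {"travel": [-0.32,-0.085,-0.27],"spin": 0.21,"claw": 50},
  {"travel": [-0.32,-0.085,-0.27],"spin": 0.21,"claw": 50},
  {"travel": [-0.32,-0.085,-0.27],"spin": 0.21,"claw": 50},
  {"travel": [-0.32,-0.085,-0.27],"spin": 0.21,"claw": 50},
  {"travel": [-0.32,-0.085,-0.27],"spin": 0.21,"claw": 50},
  {"travel": [-0.32,-0.085,-0.27],"spin": 0.21,"claw": 50},
  {"travel": [-0.32,-0.085,-0.27],"spin": 0.21,"claw": 50},
])

```text
t: 22.53
tool_pos: [0.6868, -0.1097, 0.2099]
ee_rot: [3.142, -0.0, 2.99]
wrist_force: [-1.0, -0.8, 0.2]
gripper_width: 0.0499
gripper_force: 0.0
```

```bash
python3 - <<'E'
from h import *
im=capture('wrist'); c=camera_info('wrist'); s=capture('side')
print(c); 
cv2.imwrite('pics/c3.png',np.hstack([cv2.resize(im[0:400,160:480],(400,500)),cv2.copyMakeBorder(cv2.resize(s[160:260,225:325],(400,400),interpolation=2),0,100,0,0,0)]))
H,S,V=hsv(im); red=((H<8)|(H>172))&(S>150)&(V>120); print([ (cv2.boundingRect(k),cv2.minAreaRect(k)) for k in cv2.findContours(red.astype(np.uint8),0,1)[0] if len(k)>10])
print(blobs(red,c,.096)); plan()
E
```

```text
{'fx': 319.98941133648515, 'fy': 319.98941133648515, 'cx': 319.7612111186687, 'cy': 193.00274939138524, 'rvec': array([-2.21779198, -1.9051386 , -0.25766367]), 'tvec': array([ 0.00443641, -0.70010255,  0.17154269])}
[((290, 158, 55, 64), ((317.0, 189.5), (63.0, 54.0), 90.0))]
[(689, -112, 54, 45, -8.7)]
t 22.6 tcp [ 687. -110.  210.] yaw 171.3 w 50.0 gf 0.0
```

View pics/c3.png

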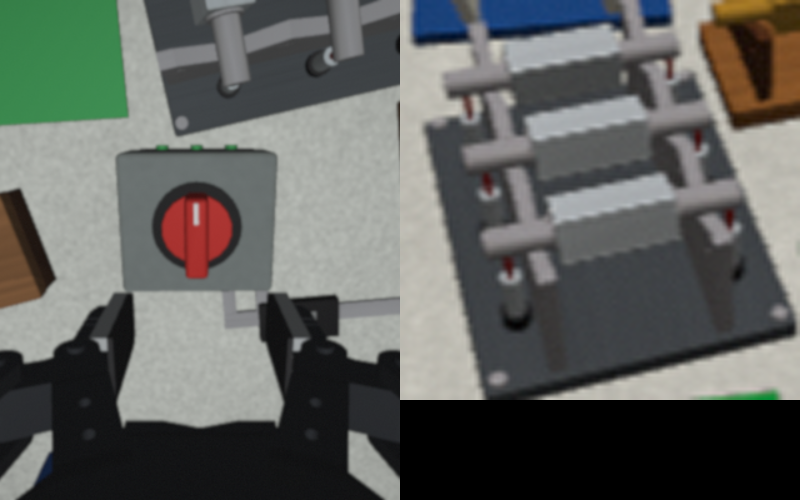

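```bash
python3 - <<'E'
from h import *
c=camera_info('wrist')
for z in (.088,.092,.096,.1):
    a=ray(c,[(317.6,155),(317.6,222)],z); print(z,np.linalg.norm(a[1]-a[0]).round(4),a.mean(0).round(4))
print('ring',ray(c,[(160+197/1.25,226/1.25)],.06), 'ring diam', np.linalg.norm(np.diff(ray(c,[(160+153/1.25,180),(160+241/1.25,180)],.06),axis=0)))
cs=cam('side')[0]; ct=cam('top')[0]
for z in (.088,.096,.104): print(z, proj(cs,[[.688+.028,-.112-.0043,z],[.688-.028,-.112+.0043,z]]).round(1).tolist())
plan((688,-112,70,-8.8))
E
```

```text
0.088 0.0593 [ 0.6904 -0.1117  0.088 ]
0.092 0.0584 [ 0.6893 -0.1115  0.092 ]
0.096 0.0575 [ 0.6883 -0.1113  0.096 ]
0.1 0.0566 [ 0.6872 -0.1111  0.1   ]
ring [[ 0.68938128 -0.11178884  0.06      ]] ring diam 0.06612109816960204
0.088 [[364.3, 211.7], [340.0, 212.9]]
0.096 [[364.6, 209.3], [340.2, 210.5]]
0.104 [[365.0, 206.9], [340.4, 208.1]]
t 22.6 tcp [ 687. -110.  210.] yaw 171.3 w 50.0 gf 0.0
(688, -112, 70, -8.8) travel [-0.002, -0.004, 0.281] spin 0.002
```

Request:
drive_tool([
  {"travel": [-0.003,-0.003,0.08],"spin": 0,"claw": 50},
  {"travel": [-0.003,-0.003,0.16],"spin": 0,"claw": 50},
  {"travel": [-0.003,-0.003,0.22],"spin": 0,"claw": 50},
  {"travel": [-0.003,-0.003,0.26],"spin": 0,"claw": 50},
  {"travel": [-0.003,-0.003,0.277],"spin": 0,"claw": 50},
  {"travel": [-0.003,-0.003,0.277],"spin": 0,"claw": 50},
  {"travel": [-0.003,-0.003,0.277],"spin": 0,"claw": 10},
  {"travel": [-0.003,-0.003,0.277],"spin": 0,"claw": 10},
  {"travel": [-0.003,-0.003,0.277],"spin": 0,"claw": 10},
  {"travel": [-0.003,-0.003,0.277],"spin": 0,"claw": 10},
  {"travel": [-0.003,-0.003,0.277],"spin": 0,"claw": 10},
  {"travel": [-0.003,-0.003,0.277],"spin": 0,"claw": 10},
  {"travel": [-0.003,-0.003,0.277],"spin": 0,"claw": 10},
  {"travel": [-0.003,-0.003,0.277],"spin": 0,"claw": 10},
], squeeze=60)

```text
t: 23.8
tool_pos: [0.6908, -0.1127, 0.0736]
ee_rot: [-3.14, 0.004, 2.99]
wrist_force: [-1.3, -1.6, 6.2]
gripper_width: 0.0151
gripper_force: 59.7
```

Request:
drive_tool([
  {"travel": [0,0,0],"spin": 0.1,"claw": 10},
  {"travel": [0,0,0],"spin": 0.2,"claw": 10},
  {"travel": [0,0,0],"spin": 0.3,"claw": 10},
  {"travel": [0,0,0],"spin": 0.4,"claw": 10},
  {"travel": [0,0,0],"spin": 0.5,"claw": 10},
  {"travel": [0,0,0],"spin": 0.6,"claw": 10},
  {"travel": [0,0,0],"spin": 0.7,"claw": 10},
  {"travel": [0,0,0],"spin": 0.8,"claw": 10},
  {"travel": [0,0,0],"spin": 0.9,"claw": 10},
  {"travel": [0,0,0],"spin": 1.0,"claw": 10},
  {"travel": [0,0,0],"spin": 1.0,"claw": 10},
  {"travel": [0,0,0],"spin": 1.0,"claw": 10},
])

```text
t: 24.8
tool_pos: [0.6897, -0.1142, 0.0736]
ee_rot: [-3.141, 0.005, 1.942]
wrist_force: [-4.2, -5.5, 8.1]
gripper_width: 0.0148
gripper_force: 59.9
```

```bash
python3 - <<'E'
from h import *
plan(); o=robot.observe(); print(o['wrist_force'],o['ft_torque'],o['joint_pos'])
E
```

```text
t 24.8 tcp [ 690. -114.   74.] yaw 111.2 w 14.8 gf 59.9
[-4.15984131 -5.48392403  8.08708591] [-1.05423707  0.92576437  0.1252711 ] [-0.2676719   0.72104879  0.04777481  0.89459158 -0.00427805  0.93234874]
```

Request:
drive_tool([
  {"travel": [0,0,0],"spin": 0.08,"claw": 10},
  {"travel": [0,0,0],"spin": 0.14,"claw": 10},
  {"travel": [0,0,0],"spin": 0.18,"claw": 10},
  {"travel": [0,0,0],"spin": 0.18,"claw": 10},
  {"travel": [0,0,0],"spin": 0.18,"claw": 10},
  {"travel": [0,0,0],"spin": 0.18,"claw": 10},
])

```text
t: 25.3
tool_pos: [0.6894, -0.1143, 0.0736]
ee_rot: [-3.142, 0.006, 1.755]
wrist_force: [-5.6, -6.0, 10.6]
gripper_width: 0.0147
gripper_force: 61.2
```

```bash
python3 - <<'E'
from h import *
plan(); o=robot.observe(); print(o['wrist_force'],o['ft_torque'])
E
```

```text
t 25.3 tcp [ 689. -114.   74.] yaw 100.6 w 14.7 gf 61.2
[-5.64285685 -5.95846534 10.6350735 ] [-1.17331651  1.12910476  0.95306773]
```

Request:
drive_tool([
  {"travel": [0,0,0],"spin": -0.1,"claw": 10},
  {"travel": [0,0,0],"spin": -0.2,"claw": 10},
  {"travel": [0,0,0],"spin": -0.3,"claw": 10},
  {"travel": [0,0,0],"spin": -0.4,"claw": 10},
  {"travel": [0,0,0],"spin": -0.5,"claw": 10},
  {"travel": [0,0,0],"spin": -0.6,"claw": 10},
  {"travel": [0,0,0],"spin": -0.7,"claw": 10},
  {"travel": [0,0,0],"spin": -0.8,"claw": 10},
  {"travel": [0,0,0],"spin": -0.9,"claw": 10},
  {"travel": [0,0,0],"spin": -1.0,"claw": 10},
  {"travel": [0,0,0],"spin": -1.0,"claw": 10},
  {"travel": [0,0,0],"spin": -1.0,"claw": 10},
])

```text
t: 26.3
tool_pos: [0.6907, -0.1131, 0.0736]
ee_rot: [-3.14, 0.004, 2.801]
wrist_force: [-0.9, -3.5, 6.5]
gripper_width: 0.0151
gripper_force: 59.7
```

Request:
drive_tool([
  {"travel": [0,0,0],"spin": -0.08,"claw": 10},
  {"travel": [0,0,0],"spin": -0.13,"claw": 10},
  {"travel": [0,0,0],"spin": -0.13,"claw": 10},
  {"travel": [0,0,0],"spin": -0.13,"claw": 50},
  {"travel": [0,0,0],"spin": -0.13,"claw": 50},
  {"travel": [0,0,0],"spin": -0.13,"claw": 50},
  {"travel": [0,0,0],"spin": -0.13,"claw": 50},
  {"travel": [0,0,0],"spin": -0.13,"claw": 50},
  {"travel": [0,0,-0.08],"spin": -0.13,"claw": 50},
  {"travel": [0,0,-0.16],"spin": -0.13,"claw": 50},
  {"travel": [0,0,-0.24],"spin": -0.13,"claw": 50},
  {"travel": [0,0,-0.28],"spin": -0.13,"claw": 50},
  {"travel": [0,0,-0.28],"spin": -0.13,"claw": 50},
  {"travel": [0,0,-0.28],"spin": -0.13,"claw": 50},
  {"travel": [0,0,-0.28],"spin": -0.13,"claw": 50},
])

```text
t: 27.55
tool_pos: [0.6887, -0.1115, 0.2097]
ee_rot: [3.141, -0.002, 2.938]
wrist_force: [-0.1, 0.9, -0.3]
gripper_width: 0.05
gripper_force: 0.0
```

```bash
python3 - <<'E'
from h import *
im=capture('wrist'); c=camera_info('wrist')
H,S,V=hsv(im); red=((H<8)|(H>172))&(S>150)&(V>120); print(blobs(red,c,.096,300))
t=capture('top'); c=cam('top')[0]; H,S,V=hsv(t); cv2.imwrite('pics/top3.png',t); 
m=((S<70)&(V>95)).astype(np.uint8);m[:,:255]=0;m[:,375:]=0;m[:205]=0;m[300:]=0
print('gauge',blobs(cv2.morphologyEx(m,cv2.MORPH_OPEN,np.ones((7,7))),c,.1))
s=capture('side'); cv2.imwrite('pics/s3.png',s)
plan((515,62,160,3.9),(515,62,73,3.9))
E
```

```text
[(685, -109, 53, 46, 24.4)]
gauge [(514, 62, 70, 29, 2.1), (499, 99, 202, 59, 2.6), (612, 29, 54, 27, -88.8)]
t 27.7 tcp [ 688. -111.  209.] yaw 168.3 w 50.1 gf 0.0
(515, 62, 160, 3.9) travel [0.409, 0.269, 0.099] spin -0.26
(515, 62, 73, 3.9) travel [0.409, 0.269, 0.273] spin -0.26
```

Request:
drive_tool([
  {"travel": [0.409,0.269,0],"spin": -0.26,"claw": 50},
  {"travel": [0.409,0.269,0],"spin": -0.26,"claw": 50},
  {"travel": [0.409,0.269,0],"spin": -0.26,"claw": 50},
  {"travel": [0.409,0.269,0],"spin": -0.26,"claw": 50},
  {"travel": [0.409,0.269,0],"spin": -0.26,"claw": 50},
  {"travel": [0.409,0.269,0],"spin": -0.26,"claw": 50},
  {"travel": [0.409,0.269,0],"spin": -0.26,"claw": 50},
  {"travel": [0.409,0.269,0.06],"spin": -0.26,"claw": 50},
  {"travel": [0.409,0.269,0.1],"spin": -0.26,"claw": 50},
  {"travel": [0.409,0.269,0.1],"spin": -0.26,"claw": 50},
  {"travel": [0.409,0.269,0.1],"spin": -0.26,"claw": 50},
  {"travel": [0.409,0.269,0.1],"spin": -0.26,"claw": 50},
  {"travel": [0.409,0.269,0.1],"spin": -0.26,"claw": 50},
])

```text
t: 28.78
tool_pos: [0.5173, 0.0612, 0.1618]
ee_rot: [-3.141, 0.002, -3.074]
wrist_force: [-0.8, 0.1, 0.5]
gripper_width: 0.0499
gripper_force: 0.0
```

```bash
python3 - <<'E'
from h import *
plan((514,62,73,3.9))
t=capture('top'); c=cam('top')[0]; w=capture('wrist'); s=capture('side')
H,S,V=hsv(t); red=((H<8)|(H>172))&(S>150)&(V>60)
print('red',blobs(red,c,.085)) # rest: 687,-109,55,51
cv2.imwrite('pics/c4.png',np.hstack([cv2.resize(w,(480,300)),cv2.resize(s[190:260,320:390],(300,300),interpolation=2)]))
E
```

```text
t 28.8 tcp [517.  61. 162.] yaw -176.1 w 49.9 gf 0.0
(514, 62, 73, 3.9) travel [0.007, 0.002, 0.178] spin -0.0
red [(687, -109, 55, 51, 26.2)]
```

View pics/c4.png

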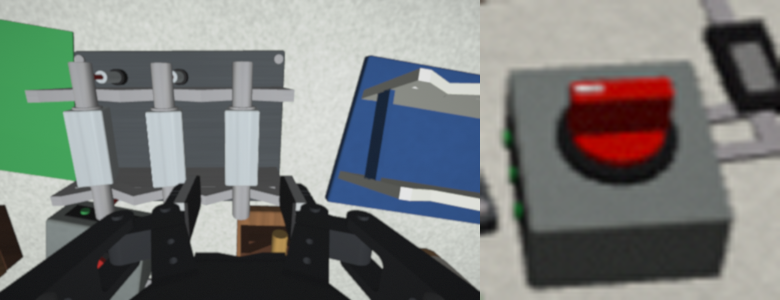

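Request:
drive_tool([
  {"travel": [0.007,0.002,0.08],"spin": 0,"claw": 50},
  {"travel": [0.007,0.002,0.14],"spin": 0,"claw": 50},
  {"travel": [0.007,0.002,0.178],"spin": 0,"claw": 50},
  {"travel": [0.007,0.002,0.178],"spin": 0,"claw": 50},
  {"travel": [0.007,0.002,0.178],"spin": 0,"claw": 20},
  {"travel": [0.007,0.002,0.178],"spin": 0,"claw": 20},
  {"travel": [0.007,0.002,0.178],"spin": 0,"claw": 20},
  {"travel": [0.007,0.002,0.178],"spin": 0,"claw": 20},
  {"travel": [0.007,0.002,0.178],"spin": 0,"claw": 20},
  {"travel": [0.007,0.002,0.178],"spin": 0,"claw": 20},
  {"travel": [0.007,0.002,0.1],"spin": 0,"claw": 20},
  {"travel": [0.007,0.002,0.02],"spin": 0,"claw": 20},
  {"travel": [0.007,0.002,-0.02],"spin": 0,"claw": 20},
  {"travel": [0.007,0.002,-0.02],"spin": 0,"claw": 20},
  {"travel": [0.007,0.002,-0.02],"spin": 0,"claw": 20},
  {"travel": [0.007,0.002,-0.02],"spin": 0,"claw": 20},
], squeeze=60)

```text
t: 30.27
tool_pos: [0.5117, 0.0622, 0.1697]
ee_rot: [3.141, -0.002, -3.073]
wrist_force: [-0.1, 0.2, -2.6]
gripper_width: 0.0287
gripper_force: 62.1
```

```bash
python3 - <<'E'
from h import *
plan((508,382,170,-5.4),(508,382,103,-5.4),(508,382,88,-5.4))
E
```

```text
t 30.3 tcp [512.  62. 170.] yaw -176.1 w 28.7 gf 62.1
(508, 382, 170, -5.4) travel [-0.036, 0.639, -0.001] spin 0.155
(508, 382, 103, -5.4) travel [-0.036, 0.639, 0.133] spin 0.155
(508, 382, 88, -5.4) travel [-0.037, 0.639, 0.163] spin 0.155
```

Move over the rack seat and settle; check x there before lowering.

Request:
drive_tool([
  {"travel": [-0.02,0.25,0],"spin": 0.07,"claw": 20},
  {"travel": [-0.037,0.639,0],"spin": 0.155,"claw": 20},
  {"travel": [-0.037,0.639,0],"spin": 0.155,"claw": 20},
  {"travel": [-0.037,0.639,0],"spin": 0.155,"claw": 20},
  {"travel": [-0.037,0.639,0],"spin": 0.155,"claw": 20},
  {"travel": [-0.037,0.639,0],"spin": 0.155,"claw": 20},
  {"travel": [-0.037,0.639,0],"spin": 0.155,"claw": 20},
  {"travel": [-0.037,0.639,0],"spin": 0.155,"claw": 20},
  {"travel": [-0.037,0.639,0],"spin": 0.155,"claw": 20},
  {"travel": [-0.037,0.639,0],"spin": 0.155,"claw": 20},
  {"travel": [-0.037,0.639,0],"spin": 0.155,"claw": 20},
  {"travel": [-0.037,0.639,0],"spin": 0.155,"claw": 20},
  {"travel": [-0.037,0.639,0],"spin": 0.155,"claw": 20},
  {"travel": [-0.037,0.639,0],"spin": 0.155,"claw": 20},
])

```text
t: 31.43
tool_pos: [0.5096, 0.381, 0.1707]
ee_rot: [-3.141, -0.0, 3.046]
wrist_force: [-0.1, 0.1, -1.7]
gripper_width: 0.0291
gripper_force: 61.9
```

```bash
python3 - <<'E'
from h import *
plan((508,382,103,-5.4))
im=capture('wrist'); c=camera_info('wrist'); H,S,V=hsv(im); cv2.imwrite('pics/w7.png',im)
# predicted plate rows (ridges) for rack mid x guesses, at seats' ridge tops between notches
for x in (.495,.501,.507):
    M=np.array([x,.312,.1]); a=np.radians(-5.4); ex=np.array([np.cos(a)*.966,np.sin(a)*.966,.259]); n=np.array([-np.cos(a)*.259,-np.sin(a)*.259,.966]); ey=np.array([-np.sin(a),np.cos(a),0])
    print(x,'front ridges',proj(c,[M-.05*ex+.01*n+k*ey for k in (.035,.105)]).round(0).tolist(),'rear',proj(c,[M+.05*ex+.01*n+k*ey for k in (.035,.105)]).round(0).tolist())
# white runs by column
for u in (180,220,250,390,400,420):
    r=np.where((S[:330,u]<45)&(V[:330,u]>205))[0]; print(u, [ (int(g[0]),int(g[-1])) for g in np.split(r,np.where(np.diff(r)>1)[0]+1) if len(g)>2])
# held shaft body
s=((S<60)&(V>120)).astype(np.uint8); col=np.where(s[:,320])[0]; print('held rows',[ (int(g[0]),int(g[-1])) for g in np.split(col,np.where(np.diff(col)>1)[0]+1) if len(g)>2])
E
```

```text
t 31.4 tcp [510. 381. 171.] yaw 174.5 w 29.1 gf 61.9
(508, 382, 103, -5.4) travel [0.003, 0.002, 0.135] spin -0.001
0.495 front ridges [[265.0, 117.0], [372.0, 117.0]] rear [[266.0, 268.0], [372.0, 268.0]]
0.501 front ridges [[267.0, 126.0], [372.0, 126.0]] rear [[267.0, 276.0], [372.0, 276.0]]
0.507 front ridges [[268.0, 135.0], [373.0, 135.0]] rear [[268.0, 284.0], [373.0, 284.0]]
180 []
220 []
250 []
390 []
400 []
420 []
held rows [(0, 178), (182, 185), (189, 341)]
```

```bash
python3 - <<'E'
from h import *
im=cv2.imread('pics/w7.png'); H,S,V=hsv(im)
for u in (150,200,240,268,372): print(u,[(r,int(H[r,u]),int(S[r,u]),int(V[r,u])) for r in range(90,150,3)])
print([(r,int(S[r,320]),int(V[r,320])) for r in range(40,345,6)])
E
```

```text
150 [(90, 48, 8, 167), (93, 110, 62, 103), (96, 108, 164, 107), (99, 108, 165, 108), (102, 109, 165, 108), (105, 108, 164, 109), (108, 109, 164, 109), (111, 108, 164, 109), (114, 109, 165, 110), (117, 109, 63, 130), (120, 38, 11, 179), (123, 38, 11, 179), (126, 39, 10, 179), (129, 41, 11, 180), (132, 43, 12, 154), (135, 40, 14, 112), (138, 42, 11, 112), (141, 42, 11, 112), (144, 40, 14, 112), (147, 110, 54, 109)]
200 [(90, 48, 8, 165), (93, 110, 67, 106), (96, 109, 165, 111), (99, 109, 163, 111), (102, 108, 161, 111), (105, 108, 167, 110), (108, 109, 165, 110), (111, 109, 163, 111), (114, 109, 162, 112), (117, 110, 102, 120), (120, 45, 8, 182), (123, 40, 12, 187), (126, 40, 12, 188), (129, 43, 12, 188), (132, 38, 12, 172), (135, 42, 11, 113), (138, 42, 11, 112), (141, 40, 14, 113), (144, 42, 11, 113), (147, 110, 55, 111)]
240 [(90, 48, 8, 169), (93, 110, 91, 101), (96, 109, 165, 110), (99, 109, 163, 111), (102, 109, 163, 111), (105, 109, 163, 111), (108, 109, 164, 112), (111, 108, 165, 113), (114, 109, 164, 112), (117, 109, 156, 111), (120, 60, 5, 167), (123, 38, 11, 181), (126, 39, 
[... 1061 characters left out ...]
0), (76, 5, 149), (82, 8, 133), (88, 4, 133), (94, 6, 134), (100, 6, 134), (106, 8, 135), (112, 6, 135), (118, 8, 136), (124, 8, 136), (130, 8, 136), (136, 6, 136), (142, 8, 136), (148, 9, 137), (154, 9, 137), (160, 7, 137), (166, 7, 137), (172, 9, 137), (178, 6, 130), (184, 7, 139), (190, 15, 154), (196, 17, 168), (202, 17, 169), (208, 18, 169), (214, 17, 169), (220, 18, 169), (226, 17, 169), (232, 17, 168), (238, 18, 168), (244, 18, 168), (250, 18, 168), (256, 17, 167), (262, 17, 167), (268, 17, 167), (274, 17, 167), (280, 18, 167), (286, 18, 167), (292, 18, 166), (298, 17, 165), (304, 18, 166), (310, 19, 165), (316, 17, 165), (322, 17, 164), (328, 19, 164), (334, 17, 163), (340, 17, 154)]
```

```bash
python3 - <<'E'
from h import *
c=camera_info('wrist')
for z in (.194,.198): print(ray(c,[(320,189),(320,341)],z).round(4).tolist())
print('tip',ray(c,[(320,77)],.186))
plan((505,382,103,-5.4))
E
```

```text
[[0.4745, 0.3853, 0.194], [0.544, 0.3786, 0.194]]
[[0.4734, 0.3854, 0.198], [0.5406, 0.379, 0.198]]
tip [[0.43327309 0.38922576 0.186     ]]
t 31.5 tcp [510. 381. 171.] yaw 174.5 w 28.9 gf 61.9
(505, 382, 103, -5.4) travel [0.009, 0.001, 0.136] spin -0.001
```

Request:
drive_tool([
  {"travel": [0.007,0.001,0.05],"spin": 0,"claw": 20},
  {"travel": [0.007,0.001,0.1],"spin": 0,"claw": 20},
  {"travel": [0.007,0.001,0.13],"spin": 0,"claw": 20},
  {"travel": [0.007,0.001,0.13],"spin": 0,"claw": 20},
  {"travel": [0.007,0.001,0.13],"spin": 0,"claw": 20},
  {"travel": [0.007,0.001,0.13],"spin": 0,"claw": 20},
])

```text
t: 31.98
tool_pos: [0.5065, 0.3831, 0.107]
ee_rot: [3.141, 0.001, 3.047]
wrist_force: [0.2, 0.2, -2.4]
gripper_width: 0.0292
gripper_force: 62.1
```

Request:
drive_tool([
  {"travel": [0,0,0],"spin": 0,"claw": 20},
  {"travel": [0,0,0.005],"spin": 0,"claw": 20},
  {"travel": [0,0,0.01],"spin": 0,"claw": 20},
  {"travel": [0,0,0.015],"spin": 0,"claw": 20},
  {"travel": [0,0,0.02],"spin": 0,"claw": 20},
  {"travel": [0,0,0.024],"spin": 0,"claw": 20},
  {"travel": [0,0,0.028],"spin": 0,"claw": 20},
  {"travel": [0,0,0.032],"spin": 0,"claw": 20},
  {"travel": [0,0,0.032],"spin": 0,"claw": 20},
  {"travel": [0,0,0.032],"spin": 0,"claw": 20},
], squeeze=20)

```text
t: 32.82
tool_pos: [0.5056, 0.384, 0.092]
ee_rot: [3.14, 0.001, 3.048]
wrist_force: [-6.2, -1.5, 10.5]
gripper_width: 0.0288
gripper_force: 65.6
```

```bash
python3 - <<'E'
from h import *
plan()
im=capture('wrist'); c=camera_info('wrist'); H,S,V=hsv(im); cv2.imwrite('pics/w8.png',im)
p=[(r,int(S[r,320]),int(V[r,320])) for r in range(40,345,6)]; print(p)
E
```

```text
t 32.8 tcp [506. 384.  92.] yaw 174.7 w 28.8 gf 65.6
[(40, 10, 181), (46, 7, 181), (52, 8, 183), (58, 7, 185), (64, 8, 184), (70, 9, 180), (76, 7, 176), (82, 5, 147), (88, 5, 141), (94, 7, 142), (100, 7, 143), (106, 7, 143), (112, 5, 143), (118, 7, 144), (124, 7, 144), (130, 7, 144), (136, 7, 145), (142, 9, 145), (148, 7, 145), (154, 7, 146), (160, 7, 145), (166, 7, 145), (172, 7, 146), (178, 7, 145), (184, 15, 149), (190, 17, 179), (196, 17, 179), (202, 17, 178), (208, 17, 179), (214, 17, 179), (220, 17, 178), (226, 17, 179), (232, 17, 178), (238, 17, 178), (244, 16, 177), (250, 17, 177), (256, 17, 177), (262, 16, 177), (268, 17, 177), (274, 17, 177), (280, 17, 176), (286, 17, 177), (292, 17, 175), (298, 17, 175), (304, 17, 175), (310, 17, 175), (316, 17, 175), (322, 18, 174), (328, 19, 175), (334, 18, 174), (340, 19, 164)]
```

Request:
drive_tool([
  {"travel": [0,0,0.004],"spin": 0,"claw": 20},
  {"travel": [0,0,0.008],"spin": 0,"claw": 20},
  {"travel": [0,0,0.008],"spin": 0,"claw": 20},
  {"travel": [0,0,0.008],"spin": 0,"claw": 20},
])

```text
t: 33.2
tool_pos: [0.5055, 0.3842, 0.0881]
ee_rot: [3.139, 0.001, 3.049]
wrist_force: [-6.9, 0.0, 12.1]
gripper_width: 0.0288
gripper_force: 66.7
```

```bash
python3 - <<'E'
from h import *
plan()
im=capture('wrist'); c=camera_info('wrist'); H,S,V=hsv(im)
print([(r,int(V[r,320])) for r in range(60,100,3)])
o=np.array(robot.observe()['tool_pos']); a=np.radians(-5.4)
for t in (0,5,10,15):
    t=np.radians(t); ex=np.array([np.cos(a)*np.cos(t),np.sin(a)*np.cos(t),np.sin(t)])
    print(proj(c,[o+[0,0,.012]-.075*ex+[0,0,.009]]).round(0).tolist())
s=capture('side'); cv2.imwrite('pics/s8.png',s); H,S,V=hsv(s)
print(proj(cam('side')[0],[[.507,.383,.1]]).round())
E
```

```text
t 33.2 tcp [506. 384.  88.] yaw 174.7 w 28.8 gf 66.7
[(60, 187), (63, 184), (66, 180), (69, 180), (72, 179), (75, 177), (78, 175), (81, 176), (84, 165), (87, 141), (90, 142), (93, 142), (96, 142), (99, 142)]
[[318.0, 81.0]]
[[318.0, 83.0]]
[[318.0, 86.0]]
[[319.0, 91.0]]
[[250. 106.]]
```

```bash
python3 - <<'E'
from h import *
plan((518,-8,175,3.9))
E
```

```text
t 33.3 tcp [506. 384.  88.] yaw 174.7 w 28.6 gf 66.7
(518, -8, 175, 3.9) travel [-0.098, -0.778, -0.176] spin -0.154
```

Request:
drive_tool([
  {"travel": [0,0,0],"spin": 0,"claw": 35},
  {"travel": [0,0,0],"spin": 0,"claw": 50},
  {"travel": [0,0,0],"spin": 0,"claw": 50},
  {"travel": [0,0,0],"spin": 0,"claw": 50},
  {"travel": [0,0,0],"spin": 0,"claw": 50},
  {"travel": [0,0,-0.08],"spin": 0,"claw": 50},
  {"travel": [0,0,-0.16],"spin": 0,"claw": 50},
  {"travel": [0,0,-0.18],"spin": 0,"claw": 50},
  {"travel": [0,0,-0.18],"spin": 0,"claw": 50},
  {"travel": [0,0,-0.18],"spin": 0,"claw": 50},
])

```text
t: 34.13
tool_pos: [0.5064, 0.3832, 0.1762]
ee_rot: [3.141, 0.001, 3.048]
wrist_force: [0.3, -0.5, -1.1]
gripper_width: 0.05
gripper_force: 0.0
```

```bash
cat >> h.py <<'E'
def rackcheck(f,x=.5,y=.312):
    """predicted and measured shaft outline (top view) at each rack seat"""
    t=capture('top'); cv2.imwrite(f,t); c=cam('top')[0]; H,S,V=hsv(t)
    m=((S<70)&(V>95)).astype(np.uint8)
    M=np.array([x,y,.1]); a=np.radians(-5.4); ex=np.array([np.cos(a)*.966,np.sin(a)*.966,.259]); ey=np.array([-np.sin(a),np.cos(a),0])
    for k in (.07,0,-.07):
        P=proj(c,[M+k*ey-.075*ex,M+k*ey+.075*ex,M+k*ey]).round(1); 
        u=int(P[2,0]); col=[int(V[r,u]) for r in range(int(P[1,1])-8,int(P[0,1])+9,3)]
        sc=[int(S[r,u]) for r in range(int(P[1,1])-8,int(P[0,1])+9,3)]
        print(k,P.tolist(),'V',col,'S',sc)
E
python3 - <<'E'
from h import *
plan((518,-8,175,3.9)); rackcheck('pics/t5.png')
im=capture('wrist');c=camera_info('wrist');H,S,V=hsv(im); cv2.imwrite('pics/w9.png',im)
print([(r,int(S[r,320]),int(V[r,320])) for r in range(60,330,6)])
a=np.radians(-5.4);o=np.array([.506,.3825,.1])
for t in (0,15):
    t=np.radians(t); ex=np.array([np.cos(a)*np.cos(t),np.sin(a)*np.cos(t),np.sin(t)]);n=np.array([-np.cos(a)*np.sin(t),0,np.cos(t)])
    print(proj(c,[o-.075*ex+.009*n,o-.035*ex+.015*n,o+.035*ex+.015*n,o+.075*ex+.009*n]).round(0).tolist())
E
```

```text
t 34.1 tcp [506. 383. 176.] yaw 174.6 w 50.0 gf 0.0
(518, -8, 175, 3.9) travel [-0.097, -0.777, 0.002] spin -0.155
0.07 [[145.9, 281.8], [151.3, 219.7], [148.6, 250.9]] V [105, 86, 82, 77, 99, 99, 100, 99, 98, 69, 24, 48, 32, 11, 79, 126, 127, 126, 126, 79, 67, 60, 53, 50, 94, 128, 134] S [68, 151, 193, 50, 18, 18, 18, 18, 18, 30, 53, 27, 32, 70, 36, 32, 34, 32, 34, 16, 8, 21, 38, 66, 16, 8, 10]
0 [[175.0, 285.1], [180.7, 223.0], [177.8, 254.2]] V [80, 81, 81, 82, 74, 79, 141, 91, 83, 83, 84, 83, 82, 84, 85, 83, 84, 79, 75, 93, 142, 85, 82, 80, 128, 133, 132] S [230, 233, 230, 218, 10, 16, 13, 151, 227, 230, 228, 227, 227, 228, 228, 230, 231, 132, 17, 14, 14, 201, 230, 226, 10, 8, 10]
-0.07 [[204.1, 288.4], [210.1, 226.4], [207.1, 257.5]] V [83, 81, 81, 82, 73, 78, 140, 100, 82, 83, 82, 83, 83, 83, 83, 81, 83, 79, 75, 83, 144, 89, 80, 80, 107, 136, 133] S [224, 227, 230, 227, 10, 16, 13, 105, 230, 227, 227, 227, 224, 230, 227, 230, 230, 161, 14, 18, 14, 143, 226, 226, 12, 9, 12]
[(60, 9, 172), (66, 9, 172), (72, 9, 178), (78, 9, 170), (84, 9, 169), (90, 7, 173), (96, 6, 135), (102, 6, 136), (108, 6, 137), (114, 9, 139), (120, 7, 139), (126, 7, 139), (132, 6, 139), (138, 6, 139), (144, 6, 139), (150, 11, 140), (156, 17, 170), (162, 17, 170), (168, 18, 170), (174, 17, 169), (180, 17, 169), (186, 17, 169), (192, 17, 169), (198, 17, 168), (204, 17, 168), (210, 18, 169), (216, 18, 168), (222, 18, 168), (228, 18, 169), (234, 18, 168), (240, 17, 168), (246, 18, 168), (252, 17, 167), (258, 4, 138), (264, 6, 139), (270, 6, 139), (276, 5, 140), (282, 7, 140), (288, 5, 140), (294, 7, 139), (300, 6, 138), (306, 6, 137), (312, 6, 166), (318, 9, 176), (324, 10, 153)]
[[319.0, 93.0], [319.0, 158.0], [319.0, 258.0], [319.0, 304.0]]
[[319.0, 94.0], [319.0, 152.0], [319.0, 258.0], [319.0, 314.0]]
```

Request:
drive_tool([
  {"travel": [-0.03,-0.25,0],"spin": -0.05,"claw": 50},
  {"travel": [-0.097,-0.777,0],"spin": -0.155,"claw": 50},
  {"travel": [-0.097,-0.777,0],"spin": -0.155,"claw": 50},
  {"travel": [-0.097,-0.777,0],"spin": -0.155,"claw": 50},
  {"travel": [-0.097,-0.777,0],"spin": -0.155,"claw": 50},
  {"travel": [-0.097,-0.777,0],"spin": -0.155,"claw": 50},
  {"travel": [-0.097,-0.777,0],"spin": -0.155,"claw": 50},
  {"travel": [-0.097,-0.777,0],"spin": -0.155,"claw": 50},
  {"travel": [-0.097,-0.777,0],"spin": -0.155,"claw": 50},
  {"travel": [-0.097,-0.777,0],"spin": -0.155,"claw": 50},
  {"travel": [-0.097,-0.777,0],"spin": -0.155,"claw": 50},
  {"travel": [-0.097,-0.777,0],"spin": -0.155,"claw": 50},
  {"travel": [-0.097,-0.777,0],"spin": -0.155,"claw": 50},
  {"travel": [-0.097,-0.777,0],"spin": -0.155,"claw": 50},
])

```text
t: 35.4
tool_pos: [0.5172, -0.007, 0.1751]
ee_rot: [3.141, -0.001, -3.071]
wrist_force: [-0.1, -1.0, 0.6]
gripper_width: 0.0498
gripper_force: 0.0
```

```bash
cat >> h.py <<'E'
def gaugebodies():
    im=capture('wrist'); c=camera_info('wrist'); H,S,V=hsv(im)
    s=((S>12)&(S<40)&(H>95)&(H<125)&(V>130)).astype(np.uint8); s[340:]=0
    s=cv2.morphologyEx(s,cv2.MORPH_OPEN,np.ones((9,9)))
    print('bodies',blobs(s,c,.1,800))
    print([(r,int(H[r,320]),int(S[r,320]),int(V[r,320])) for r in range(100,300,10)])
E
python3 - <<'E'
from h import *
plan((519,-8,73,3.9)); gaugebodies()
E
```

```text
t 35.4 tcp [517.  -7. 175.] yaw -176.0 w 49.8 gf 0.0
(519, -8, 73, 3.9) travel [-0.004, -0.002, 0.204] spin 0.002
bodies [(518, -4, 69, 29, 4.0), (522, -73, 69, 31, 4.0)]
[(100, 113, 7, 154), (110, 113, 7, 155), (120, 113, 7, 156), (130, 120, 5, 157), (140, 110, 5, 156), (150, 113, 7, 139), (160, 99, 18, 189), (170, 99, 18, 188), (180, 99, 18, 187), (190, 99, 18, 187), (200, 98, 17, 185), (210, 99, 18, 186), (220, 99, 18, 185), (230, 100, 17, 185), (240, 100, 17, 185), (250, 113, 6, 157), (260, 108, 8, 157), (270, 113, 7, 156), (280, 113, 7, 156), (290, 60, 4, 178)]
```

Bodies at (518,-4) and (522,-73); pick the middle one.

Request:
drive_tool([
  {"travel": [-0.001,0.003,0.08],"spin": 0,"claw": 50},
  {"travel": [-0.001,0.003,0.15],"spin": 0,"claw": 50},
  {"travel": [-0.001,0.003,0.19],"spin": 0,"claw": 50},
  {"travel": [-0.001,0.003,0.204],"spin": 0,"claw": 50},
  {"travel": [-0.001,0.003,0.204],"spin": 0,"claw": 50},
  {"travel": [-0.001,0.003,0.204],"spin": 0,"claw": 20},
  {"travel": [-0.001,0.003,0.204],"spin": 0,"claw": 20},
  {"travel": [-0.001,0.003,0.204],"spin": 0,"claw": 20},
  {"travel": [-0.001,0.003,0.204],"spin": 0,"claw": 20},
  {"travel": [-0.001,0.003,0.204],"spin": 0,"claw": 20},
  {"travel": [-0.001,0.003,0.204],"spin": 0,"claw": 20},
  {"travel": [-0.001,0.003,0.12],"spin": 0,"claw": 20},
  {"travel": [-0.001,0.003,0.04],"spin": 0,"claw": 20},
  {"travel": [-0.001,0.003,0.0],"spin": 0,"claw": 20},
  {"travel": [-0.001,0.003,0.0],"spin": 0,"claw": 20},
  {"travel": [-0.001,0.003,0.0],"spin": 0,"claw": 20},
  {"travel": [-0.001,0.003,0.0],"spin": 0,"claw": 20},
], squeeze=50)

```text
t: 36.87
tool_pos: [0.517, -0.0066, 0.1745]
ee_rot: [3.141, -0.002, -3.073]
wrist_force: [-0.1, 0.6, -3.5]
gripper_width: 0.0284
gripper_force: 57.6
```

```bash
python3 - <<'E'
from h import *
plan((500,312,175,-5.4))
E
```

```text
t 36.9 tcp [517.  -7. 174.] yaw -176.1 w 28.4 gf 57.6
(500, 312, 175, -5.4) travel [-0.01, 0.638, -0.001] spin 0.155
```

Request:
drive_tool([
  {"travel": [0,0.25,0],"spin": 0.07,"claw": 20},
  {"travel": [-0.01,0.638,0],"spin": 0.155,"claw": 20},
  {"travel": [-0.01,0.638,0],"spin": 0.155,"claw": 20},
  {"travel": [-0.01,0.638,0],"spin": 0.155,"claw": 20},
  {"travel": [-0.01,0.638,0],"spin": 0.155,"claw": 20},
  {"travel": [-0.01,0.638,0],"spin": 0.155,"claw": 20},
  {"travel": [-0.01,0.638,0],"spin": 0.155,"claw": 20},
  {"travel": [-0.01,0.638,0],"spin": 0.155,"claw": 20},
  {"travel": [-0.01,0.638,0],"spin": 0.155,"claw": 20},
  {"travel": [-0.01,0.638,0],"spin": 0.155,"claw": 20},
  {"travel": [-0.01,0.638,0],"spin": 0.155,"claw": 20},
  {"travel": [-0.01,0.638,0],"spin": 0.155,"claw": 20},
  {"travel": [-0.01,0.638,0],"spin": 0.155,"claw": 20},
  {"travel": [-0.01,0.638,0],"spin": 0.155,"claw": 20},
])

```text
t: 38.03
tool_pos: [0.5015, 0.3106, 0.1756]
ee_rot: [-3.141, -0.0, 3.046]
wrist_force: [0.4, 0.1, -2.7]
gripper_width: 0.0289
gripper_force: 57.5
```

```bash
cat >> h.py <<'E'
def held():
    """rows of the held body on the image midline -> centre along the shaft"""
    o=np.array(robot.observe()['tool_pos']); im=capture('wrist'); c=camera_info('wrist'); H,S,V=hsv(im)
    r=np.where((S[:345,320]>12)&(S[:345,320]<40)&(H[:345,320]>90)&(H[:345,320]<125))[0]
    print('rows',r.min(),r.max(),'body',ray(c,[(320,r.min()),(320,r.max())],o[2]+.025).round(4).tolist(),'mid',ray(c,[(320,r.min()),(320,r.max())],o[2]+.025).mean(0).round(4))
E
python3 - <<'E'
from h import *
plan((500,312,105,-5.4),(500,312,88,-5.4)); held()
E
```

```text
t 38.0 tcp [502. 311. 176.] yaw 174.5 w 28.9 gf 57.5
(500, 312, 105, -5.4) travel [0.003, 0.003, 0.141] spin -0.002
(500, 312, 88, -5.4) travel [0.003, 0.003, 0.175] spin -0.002
rows 185 343 body [[0.4644, 0.3151, 0.2006], [0.5355, 0.3083, 0.2006]] mid [0.5    0.3117 0.2006]
```

Centred. Lower, letting the shaft pivot in the pads.

Request:
drive_tool([
  {"travel": [0.003,0.002,0.06],"spin": 0,"claw": 20},
  {"travel": [0.003,0.002,0.11],"spin": 0,"claw": 20},
  {"travel": [0.003,0.002,0.138],"spin": 0,"claw": 20},
  {"travel": [0.003,0.002,0.14],"spin": 0,"claw": 20},
  {"travel": [0.003,0.002,0.145],"spin": 0,"claw": 20},
  {"travel": [0.003,0.002,0.15],"spin": 0,"claw": 20},
  {"travel": [0.003,0.002,0.155],"spin": 0,"claw": 20},
  {"travel": [0.003,0.002,0.16],"spin": 0,"claw": 20},
  {"travel": [0.003,0.002,0.165],"spin": 0,"claw": 20},
  {"travel": [0.003,0.002,0.17],"spin": 0,"claw": 20},
  {"travel": [0.003,0.002,0.175],"spin": 0,"claw": 20},
  {"travel": [0.003,0.002,0.175],"spin": 0,"claw": 20},
  {"travel": [0.003,0.002,0.175],"spin": 0,"claw": 20},
])

```text
t: 39.17
tool_pos: [0.5002, 0.3143, 0.0935]
ee_rot: [3.138, 0.002, 3.048]
wrist_force: [-13.3, -1.3, 26.6]
gripper_width: 0.0287
gripper_force: 63.8
```

Request:
drive_tool([
  {"travel": [0,0,0],"spin": 0,"claw": 35},
  {"travel": [0,0,0],"spin": 0,"claw": 50},
  {"travel": [0,0,0],"spin": 0,"claw": 50},
  {"travel": [0,0,0],"spin": 0,"claw": 50},
  {"travel": [0,0,0],"spin": 0,"claw": 50},
  {"travel": [0,0,-0.08],"spin": 0,"claw": 50},
  {"travel": [0,0,-0.16],"spin": 0,"claw": 50},
  {"travel": [0,0,-0.18],"spin": 0,"claw": 50},
  {"travel": [0,0,-0.18],"spin": 0,"claw": 50},
  {"travel": [0,0,-0.18],"spin": 0,"claw": 50},
])

```text
t: 40.0
tool_pos: [0.5004, 0.3131, 0.1785]
ee_rot: [3.141, 0.001, 3.047]
wrist_force: [-0.1, -0.4, -0.8]
gripper_width: 0.0498
gripper_force: 0.0
```

```bash
cat >> h.py <<'E'
def rackrows(x,y):
    im=capture('wrist');c=camera_info('wrist');H,S,V=hsv(im)
    r=np.where((S[:330,320]>12)&(S[:330,320]<40)&(H[:330,320]>90)&(H[:330,320]<125))[0]
    v=V[:,320].astype(int); print('body rows',r.min(),r.max(),'tips',[(i,v[i]) for i in range(78,108,3)],[(i,v[i]) for i in range(294,324,3)])
    a=np.radians(-5.4);o=np.array([x,y,.1])
    for t in (0,15):
        t=np.radians(t); ex=np.array([np.cos(a)*np.cos(t),np.sin(a)*np.cos(t),np.sin(t)]);n=np.array([-np.cos(a)*np.sin(t),0,np.cos(t)])
        print(proj(c,[o-.075*ex+.009*n,o-.035*ex+.015*n,o+.035*ex+.015*n,o+.075*ex+.009*n]).round(0).tolist())
E
python3 - <<'E'
from h import *
rackrows(.5,.312); plan((521,-74,175,3.9))
E
```

```text
body rows 152 253 tips [(78, np.int64(179)), (81, np.int64(178)), (84, np.int64(176)), (87, np.int64(179)), (90, np.int64(182)), (93, np.int64(171)), (96, np.int64(139)), (99, np.int64(140)), (102, np.int64(140)), (105, np.int64(141))] [(294, np.int64(142)), (297, np.int64(142)), (300, np.int64(142)), (303, np.int64(142)), (306, np.int64(141)), (309, np.int64(157)), (312, np.int64(177)), (315, np.int64(177)), (318, np.int64(179)), (321, np.int64(178))]
[[318.0, 92.0], [318.0, 157.0], [318.0, 256.0], [318.0, 301.0]]
[[318.0, 94.0], [318.0, 151.0], [318.0, 255.0], [318.0, 311.0]]
t 40.0 tcp [499. 313. 177.] yaw 174.6 w 50.0 gf 0.0
(521, -74, 175, 3.9) travel [-0.116, -0.766, 0.005] spin -0.155
```

Seated at 15° again. Last one.

Request:
drive_tool([
  {"travel": [-0.04,-0.25,0],"spin": -0.05,"claw": 50},
  {"travel": [-0.116,-0.766,0],"spin": -0.155,"claw": 50},
  {"travel": [-0.116,-0.766,0],"spin": -0.155,"claw": 50},
  {"travel": [-0.116,-0.766,0],"spin": -0.155,"claw": 50},
  {"travel": [-0.116,-0.766,0],"spin": -0.155,"claw": 50},
  {"travel": [-0.116,-0.766,0],"spin": -0.155,"claw": 50},
  {"travel": [-0.116,-0.766,0],"spin": -0.155,"claw": 50},
  {"travel": [-0.116,-0.766,0],"spin": -0.155,"claw": 50},
  {"travel": [-0.116,-0.766,0],"spin": -0.155,"claw": 50},
  {"travel": [-0.116,-0.766,0],"spin": -0.155,"claw": 50},
  {"travel": [-0.116,-0.766,0],"spin": -0.155,"claw": 50},
  {"travel": [-0.116,-0.766,0],"spin": -0.155,"claw": 50},
  {"travel": [-0.116,-0.766,0],"spin": -0.155,"claw": 50},
  {"travel": [-0.116,-0.766,0],"spin": -0.155,"claw": 50},
])

```text
t: 41.22
tool_pos: [0.5212, -0.0721, 0.1776]
ee_rot: [3.141, -0.001, -3.071]
wrist_force: [-0.4, 0.2, -0.4]
gripper_width: 0.0504
gripper_force: 0.0
```

```bash
python3 - <<'E'
from h import *
gaugebodies(); plan((522,-75,73,3.9))
E
```

```text
bodies [(522, -74, 69, 29, 3.8)]
[(100, 120, 3, 165), (110, 105, 3, 165), (120, 120, 3, 164), (130, 110, 5, 162), (140, 120, 2, 158), (150, 110, 5, 158), (160, 99, 17, 208), (170, 99, 17, 208), (180, 99, 16, 208), (190, 100, 18, 209), (200, 101, 17, 208), (210, 99, 17, 208), (220, 99, 17, 208), (230, 99, 16, 207), (240, 102, 18, 208), (250, 105, 3, 164), (260, 110, 5, 163), (270, 105, 3, 158), (280, 105, 3, 154), (290, 30, 28, 18)]
t 41.3 tcp [521. -72. 178.] yaw -175.9 w 49.9 gf 0.0
(522, -75, 73, 3.9) travel [-0.001, -0.006, 0.21] spin 0.003
```

Request:
drive_tool([
  {"travel": [-0.001,-0.004,0.08],"spin": 0,"claw": 50},
  {"travel": [-0.001,-0.004,0.15],"spin": 0,"claw": 50},
  {"travel": [-0.001,-0.004,0.19],"spin": 0,"claw": 50},
  {"travel": [-0.001,-0.004,0.21],"spin": 0,"claw": 50},
  {"travel": [-0.001,-0.004,0.21],"spin": 0,"claw": 50},
  {"travel": [-0.001,-0.004,0.21],"spin": 0,"claw": 20},
  {"travel": [-0.001,-0.004,0.21],"spin": 0,"claw": 20},
  {"travel": [-0.001,-0.004,0.21],"spin": 0,"claw": 20},
  {"travel": [-0.001,-0.004,0.21],"spin": 0,"claw": 20},
  {"travel": [-0.001,-0.004,0.21],"spin": 0,"claw": 20},
  {"travel": [-0.001,-0.004,0.21],"spin": 0,"claw": 20},
  {"travel": [-0.001,-0.004,0.12],"spin": 0,"claw": 20},
  {"travel": [-0.001,-0.004,0.04],"spin": 0,"claw": 20},
  {"travel": [-0.001,-0.004,0.0],"spin": 0,"claw": 20},
  {"travel": [-0.001,-0.004,0.0],"spin": 0,"claw": 20},
  {"travel": [-0.001,-0.004,0.0],"spin": 0,"claw": 20},
  {"travel": [-0.001,-0.004,0.0],"spin": 0,"claw": 20},
], squeeze=50)

```text
t: 42.68
tool_pos: [0.5212, -0.0752, 0.1768]
ee_rot: [3.14, -0.002, -3.073]
wrist_force: [-0.8, -0.0, -3.6]
gripper_width: 0.0289
gripper_force: 59.0
```

```bash
python3 - <<'E'
from h import *
plan((494,242,175,-5.4))
E
```

```text
t 42.7 tcp [521. -75. 177.] yaw -176.1 w 28.9 gf 59.0
(494, 242, 175, -5.4) travel [0.011, 0.637, 0.004] spin 0.155
```

Request:
drive_tool([
  {"travel": [0,0.25,0],"spin": 0.07,"claw": 20},
  {"travel": [0.011,0.637,0],"spin": 0.155,"claw": 20},
  {"travel": [0.011,0.637,0],"spin": 0.155,"claw": 20},
  {"travel": [0.011,0.637,0],"spin": 0.155,"claw": 20},
  {"travel": [0.011,0.637,0],"spin": 0.155,"claw": 20},
  {"travel": [0.011,0.637,0],"spin": 0.155,"claw": 20},
  {"travel": [0.011,0.637,0],"spin": 0.155,"claw": 20},
  {"travel": [0.011,0.637,0],"spin": 0.155,"claw": 20},
  {"travel": [0.011,0.637,0],"spin": 0.155,"claw": 20},
  {"travel": [0.011,0.637,0],"spin": 0.155,"claw": 20},
  {"travel": [0.011,0.637,0],"spin": 0.155,"claw": 20},
  {"travel": [0.011,0.637,0],"spin": 0.155,"claw": 20},
  {"travel": [0.011,0.637,0],"spin": 0.155,"claw": 20},
  {"travel": [0.011,0.637,0],"spin": 0.155,"claw": 20},
])

```text
t: 43.85
tool_pos: [0.4953, 0.2405, 0.178]
ee_rot: [-3.141, -0.0, 3.046]
wrist_force: [0.1, 0.1, -3.1]
gripper_width: 0.0289
gripper_force: 59.0
```

```bash
python3 - <<'E'
from h import *
plan((494,242,105,-5.4),(494,242,88,-5.4)); held()
E
```

```text
t 43.9 tcp [495. 241. 178.] yaw 174.5 w 28.9 gf 59.0
(494, 242, 105, -5.4) travel [0.003, 0.003, 0.146] spin -0.002
(494, 242, 88, -5.4) travel [0.003, 0.003, 0.18] spin -0.002
rows 186 335 body [[0.4585, 0.2449, 0.203], [0.5251, 0.2385, 0.203]] mid [0.4918 0.2417 0.203 ]
```

Request:
drive_tool([
  {"travel": [0.002,0.002,0.06],"spin": 0,"claw": 20},
  {"travel": [0.002,0.002,0.115],"spin": 0,"claw": 20},
  {"travel": [0.002,0.002,0.143],"spin": 0,"claw": 20},
  {"travel": [0.002,0.002,0.146],"spin": 0,"claw": 20},
  {"travel": [0.002,0.002,0.15],"spin": 0,"claw": 20},
  {"travel": [0.002,0.002,0.155],"spin": 0,"claw": 20},
  {"travel": [0.002,0.002,0.16],"spin": 0,"claw": 20},
  {"travel": [0.002,0.002,0.165],"spin": 0,"claw": 20},
  {"travel": [0.002,0.002,0.17],"spin": 0,"claw": 20},
  {"travel": [0.002,0.002,0.176],"spin": 0,"claw": 20},
  {"travel": [0.002,0.002,0.176],"spin": 0,"claw": 20},
  {"travel": [0.002,0.002,0.176],"spin": 0,"claw": 20},
])

```text
t: 44.9
tool_pos: [0.4948, 0.2443, 0.0936]
ee_rot: [3.138, 0.002, 3.048]
wrist_force: [-8.7, 2.7, 14.9]
gripper_width: 0.0286
gripper_force: 63.6
```

Request:
drive_tool([
  {"travel": [0,0,0],"spin": 0,"claw": 35},
  {"travel": [0,0,0],"spin": 0,"claw": 50},
  {"travel": [0,0,0],"spin": 0,"claw": 50},
  {"travel": [0,0,0],"spin": 0,"claw": 50},
  {"travel": [0,0,0],"spin": 0,"claw": 50},
  {"travel": [0,0,-0.08],"spin": 0,"claw": 50},
  {"travel": [0,0,-0.16],"spin": 0,"claw": 50},
  {"travel": [0,0,-0.18],"spin": 0,"claw": 50},
  {"travel": [0,0,-0.18],"spin": 0,"claw": 50},
  {"travel": [0,0,-0.18],"spin": 0,"claw": 50},
])

```text
t: 45.73
tool_pos: [0.4947, 0.2428, 0.1806]
ee_rot: [3.141, 0.001, 3.048]
wrist_force: [-0.6, -0.7, 0.2]
gripper_width: 0.0502
gripper_force: 0.0
```

```bash
python3 - <<'E'
from h import *
rackrows(.4925,.242); plan((380,100,330,-5.4))
E
```

```text
body rows 95 252 tips [(78, np.int64(191)), (81, np.int64(200)), (84, np.int64(201)), (87, np.int64(197)), (90, np.int64(193)), (93, np.int64(171)), (96, np.int64(145)), (99, np.int64(149)), (102, np.int64(149)), (105, np.int64(151))] [(294, np.int64(154)), (297, np.int64(154)), (300, np.int64(153)), (303, np.int64(154)), (306, np.int64(153)), (309, np.int64(188)), (312, np.int64(186)), (315, np.int64(182)), (318, np.int64(187)), (321, np.int64(185))]
[[318.0, 89.0], [318.0, 153.0], [318.0, 252.0], [318.0, 297.0]]
[[318.0, 91.0], [318.0, 147.0], [318.0, 251.0], [318.0, 307.0]]
t 45.8 tcp [494. 242. 179.] yaw 174.6 w 50.2 gf 0.0
(380, 100, 330, -5.4) travel [0.2, -0.305, -0.301] spin 0.0
```

Request:
drive_tool([
  {"travel": [0,0,-0.15],"spin": 0,"claw": 50},
  {"travel": [0,0,-0.3],"spin": 0,"claw": 50},
  {"travel": [0.1,0,-0.3],"spin": 0,"claw": 50},
  {"travel": [0.25,0,-0.3],"spin": 0,"claw": 50},
  {"travel": [0.25,0,-0.3],"spin": 0,"claw": 50},
  {"travel": [0.25,0,-0.3],"spin": 0,"claw": 50},
  {"travel": [0.25,0,-0.3],"spin": 0,"claw": 50},
  {"travel": [0.25,0,-0.3],"spin": 0,"claw": 50},
  {"travel": [0.25,0,-0.3],"spin": 0,"claw": 50},
  {"travel": [0.25,0,-0.3],"spin": 0,"claw": 50},
  {"travel": [0.25,0,-0.3],"spin": 0,"claw": 50},
])

```text
t: 46.7
tool_pos: [0.3704, 0.2542, 0.3291]
ee_rot: [-3.14, -0.002, 3.047]
wrist_force: [0.0, -0.5, -0.0]
gripper_width: 0.0501
gripper_force: 0.0
```

```bash
python3 - <<'E'
from h import *
plan()
t=capture('top'); c=cam('top')[0]; t0=cv2.imread('pics/top0.png'); cv2.imwrite('pics/end.png',t)
H,S,V=hsv(t); gold=(H>12)&(H<30)&(S>120)&(V>80); gold[:,290:]=0; print('gold',blobs(gold,c,.065,100))
d=(cv2.absdiff(t,t0).max(2)>35).astype(np.uint8)
print('changed',[cv2.boundingRect(k) for k in cv2.findContours(d,0,1)[0] if cv2.contourArea(k)>15])
im=capture('wrist'); cw=camera_info('wrist'); H,S,V=hsv(im)
s=((S>12)&(S<40)&(H>90)&(H<125)&(V>120)).astype(np.uint8); s[340:]=0
print('rack bodies',blobs(cv2.morphologyEx(s,cv2.MORPH_OPEN,np.ones((7,7))),cw,.115,200))
E
```

```text
t 46.7 tcp [370. 254. 329.] yaw 174.6 w 50.1 gf 0.0
gold [(694, 80, 84, 28, 2.1), (696, 119, 147, 33, 0.2)]
changed [(79, 385, 7, 8), (200, 276, 8, 13), (170, 273, 9, 13), (141, 269, 9, 14), (0, 260, 192, 140), (449, 241, 16, 60), (197, 235, 18, 38), (167, 232, 18, 38), (416, 231, 15, 59), (376, 228, 15, 59), (138, 228, 18, 40), (205, 225, 8, 5), (176, 222, 7, 5), (305, 219, 15, 63), (261, 196, 7, 11), (258, 160, 13, 19), (261, 151, 8, 8)]
rack bodies [(493, 245, 75, 29, -4.8), (500, 384, 73, 27, 0.5)]
```

```bash
python3 -c "
from cell import workorder
print(workorder.job_done())"
```

```text
the job is handed in; nothing more can be done
None
```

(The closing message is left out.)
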